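# Uncap a lamp port, release the safety catch and hold the shutter lever open

## Task

Open the shutter of the lamp unit: first lift the round black dust cap off the port and put it down gently, flat on the desk, then flip the safety catch all the way out of the lever's path. Last, pull the spring-loaded shutter lever all the way to the front of the unit and finish with the fingers still holding it there, since it springs back when let go. Leave the other things on the desk where they are.

Things in the scene. Friction and masses are not known exactly. Their poses are not given: they have to be found in the camera images.
- shutter_unit: Grey lamp shutter unit fixed on the desk; origin on the desk under the lever's pivot, -x its front, y left, z up; yaw within 0.3. Housing x -80 to 70, y -135 to 50, z 0 to 58 mm, foot plate 4 mm wider; dark flange at the back to x 100. On top: capped port at the right, lever in the middle, catch left of it on two bearing blocks (y 30, x -30 and 16, up to z 83 mm).
- port (a point): Centre of the upper rim of the round aluminium port collar, 84.5 mm above the desk, at x 0, y -100 mm in the unit's frame. The collar is 52 mm across; its recess is 39 mm across and 2.5 mm deep, and the cap sits in it loosely.
- cap: Round black dust cap, 36 mm across, 12 mm high, solid, about 20 g. Origin at the centre of its underside, z up. At the start it sits in the port's recess, origin 82 mm above the desk, so its upper 9.5 mm stand proud of the collar; its yaw does not matter. It lifts straight off.
- lever (a joint): Shutter lever, rad: 0 at rest (leaning 0.3 rad to the unit's back), grows as its top is pulled to the unit's front (-x), stop at 0.70; fully pulled means over 0.6. A spring drives it back to 0 (about 2 N at the handle at first, 5 N at the end). The shut catch stops it at about 0.06.
- lever_grip (a point): Centre of the lever's handle, a black round crossbar along the unit's y, 20 mm thick, 36 mm long, flat ends, on a 10 mm round steel stem from below. About 163 mm above the desk; moves on an arc about lever_hinge: at value q it lies 150*sin(0.3-q) mm along the unit's x and 150*cos(0.3-q) mm up from lever_hinge.
- lever_hinge (a point): Lever's pivot, 20 mm above the desk, on the unit's z axis; the hinge runs along the unit's y.
- catch (a joint): Safety catch, rad: 0 shut (its steel bar lies across the lever's path, in front of the stem), grows as the thumb piece tips over to the unit's left (+y) and down while the bar rises. Stop at 1.50; out of the way means over 1.1. Light friction (about 1 N at the thumb piece) keeps it where it is left. Starts between 0 and 0.15.
- catch_thumb (a point): Centre of the catch's thumb piece, a black disc 16 mm in diameter and 16 mm thick (flat faces to the unit's front and back) on an 8 mm round stalk, 124 mm above the desk when shut. At value q it lies 50*sin(q) mm along the unit's +y and 50*cos(q) mm above catch_hinge.
- catch_hinge (a point): Point on the catch's hinge axis right below the shut thumb piece, at x -45, y +30, z 74 mm in the unit's frame; the axis runs along the unit's x. The bar, 40 mm long, lies 50 mm behind this point and rises to z 115 mm at most.
- dish: Bystander: flat clear culture dish with lid, 38 mm across, 10 mm high, on the desk in front of the unit's right half. Origin at the centre of its underside.
- tube_rack: Bystander: small tube rack, 52 x 90 x 28 mm (x, y, z of its own), on the desk right of the unit. Origin at the centre of its underside.
- small_bottle: Bystander: small brown bottle with a white cap, 26 mm across, 62 mm high, left of the unit near its back. Origin at the centre of its underside.
- coverslip_box: Bystander: small box with a lid, 30 x 30 x 16 mm, on the desk in front of the unit. Origin at the centre of its underside.
- timer: Bystander: bench timer, 41 x 68 x 50 mm, on the desk about 250 mm left of the lever. Origin at the centre of its underside. The desk between it and the unit is free.
- pen: Bystander: pen, 138 mm long, 10 mm thick, lying crosswise on the desk ahead of the unit's left front corner. Origin at its middle, long axis its own x.

How it is judged (in metres and radians):
On the way, in this order (a step that is already met when the one before it is completed fails the run):
1. the cap is lifted clear of the port by the fingers (height (world z) of cap above 0.092 m and contact force between the fingers and cap above 0.2 N), for 0.1 s.
2. the cap lies flat on the desk, let go, with the lever not yet pulled (height (world z) of cap between -0.01 and 0.015 m and contact force between the fingers and cap below 0.1 N and linear speed of cap below 0.03 m/s and value of joint lever below 0.15 rad), for 0.2 s.
3. the catch is flipped out of the lever's path, with the lever not yet pulled (value of joint catch above 1.1 rad and value of joint lever below 0.15 rad), for 0.2 s.
4. the lever is pulled to the front and held by the fingers (value of joint lever above 0.6 rad and contact force between the fingers and shutter_unit above 1 N), for 0.3 s.
At the end, for the whole second after the job is handed in: The lever is held by the fingers (contact over 1 N) at more than 0.6 of its 0.7 rad, at rest; the catch stands at more than 1.1 rad; the cap lies flat on the desk (origin under 15 mm high), released and at rest (all of step 4 and value of joint catch above 1.1 rad and velocity of joint lever between -0.1 and 0.1 rad/s and height (world z) of cap between -0.01 and 0.015 m and contact force between the fingers and cap below 0.1 N and linear speed of cap below 0.03 m/s); the arm keeps its last pose, push and grip.
It fails at once if the cap is thrown, or dropped from more than about 30 mm (linear speed of cap above 0.75 m/s and contact force between the fingers and cap below 0.02 N).
It fails at once if a bystander on the desk is moved more than 20 mm (distance of any of dish, tube_rack, small_bottle, coverslip_box, timer, pen from where it was at the start of the episode above 0.02 m).
It also fails if it takes over 64 s, if anything falls off the work surface, if the arm or the gripper's body presses on something with over 40 N, if the wrist force passes 120 N, or if a joint passes its speed limit or range.

## Robot

A 6-joint arm with a two-finger parallel gripper is mounted at the origin on a cart in front of the work surface, level with it; the furniture and walls round the work are solid. World frame = base frame: x ahead of the robot, y to its left, z up, the work surface at z = 0. Lengths are in mm, angles in rad, forces in N, time in s.
With the tool pointing down it reaches from about 375 to 925 mm from the base axis. Payload 5.7 kg.
Tool frame: the origin (TCP) lies at the very end of the fingers, on their centre line; the grasp point (between the pads) lies 19 mm behind it (tcp_to_grasp is the z of the grasp point in the tool frame, in mm); z points along the fingers, y is the direction in which the jaws open and shut (so a half turn about z gives the same grasp; the last joint's range is limited). The gripper opens to 88 mm and grips with 3 to 60 N. Pads are 20 mm wide; open, the fingers measure 115 mm over their backs; the gripper's body (75 mm by 178 mm) begins 61 mm behind the grasp point.
Start: joints at [1.027, 0.359, 1.51, -0, 1.272, -0.115], TCP at [249.456, 545.65, 222.623] pointing down, gripper open.
Joint ranges: [-2.97, 2.97], [-1.01, 2.36], [0.21, 2.38], [-0.96, 4.11], [0.2, 2.71], [-2.98, 2.98]. Speed limits (rad/s): [2.39, 2.39, 3.14, 3.14, 3.14, 3.14].

## Interface

Orientations are given as a unit quaternion [x, y, z, w].
In Python, from station import * gives the robot as it stands.
- The arm moves only by the tool apply_moves, never from a script. Its argument "commands" is a list of rows, each a list of 3 entries, a list of its own where there are three numbers: the shift along the tool's x, y, z normalised to -1 to 1, where 1 is 200 mm, then the turn, a rotation vector about the tool's x, y, z normalised to -1 to 1, where 1 is 360 degrees, then the opening, from -1 (shut) to 1 (fully open), so that 0 is half open. A call has 1 to 5 rows; each row is the pose to reach, as a shift and turn from the pose measured when the call began, along the tool's axes at that moment, turning the shorter way round; what a row does not reach only later rows make up. A row lasts 1/10 s, in which the tool goes at most 50 mm and 8.59 degrees, less where a joint would pass 70% of its speed; a pose out of reach is approached as far as the arm can. A call with a number of a shift or a turn outside -1 to 1 is refused whole. A call with a gripper value outside its range is refused whole. The fingers move at their own pace and stop on an object; "force" is the grip in N (left out, the last holds). Time passes only in rows, so rows that repeat a pose let the fingers close. It gives the time, the measured TCP pose, the force and the opening at its end, in the units of the state.
- sense(): the state, without advancing time (a new reading comes with each control period).
- capture(name): name is "side" or "top"; returns the picture (420x560x3 uint8, red, green, blue); there is no depth.
- camera_model(name): a dict with "fovy" (degrees; the focal length in pixels is half the picture's height over the tangent of half this angle, whatever the lens; pixels are square), "cx", "cy" (the principal point, pixels), "k1" (the pictures are not rectified: a ray, as slopes to the right and down, at radius r is drawn at 1 + k1 r^2 times it, then the intrinsics apply), "world_from_camera" (4x4, takes a point from camera to world coordinates). Camera axes: x right, y down, z forward; pixel columns grow to the right and rows downward; lengths in mm; the calibration is good to about 2 mm. A picture is of the moment at which its call begins. camera_model takes no time and is no camera call.
- hand_in(): hands the job in, once; it reports no verdict.
The state is a dict: "time_s": time; "q": joint angles; "joint_velocities": joint speeds; "joint_torque": joint torques, N m; "tool_pos": TCP position; "eef_rot": TCP orientation; "wrist_force": force on the tool from outside, world axes, zero at the start; "moment": the same for the moment, N m; "finger_gap": finger opening in mm.
Only numpy, scipy, OpenCV 4.12 (cv2) and the standard library are available. Lean on these libraries where they do the work, as an engineer would, in place of code of your own. Each camera call takes 0.05 s, during which the arm holds its last target.

## Working session

There is one attempt and no reset: what is moved stays moved. The work goes in short steps, Python scripts to look and compute and a tool call to move; the robot and the scene stay as the last step left them, time stands still between calls to the robot, and variables do not carry over. Pictures are saved under pics/ and viewed, and the job is handed in when it is done.

Besides the shell and the picture viewer there is one more tool, called after "Emit:" as name(argument=value, ...), one argument or row to a line, values as JSON. apply_moves: Moves the arm, as the interface text tells. Its arguments: {"type":"object","properties":{"commands":{"type":"array"},"force":{"type":"number"}},"required":["commands"]}

```bash
ls; mkdir -p pics
python3 - <<'E'
from station import *
import cv2
for n in ("side","top"):
    im=capture(n); cv2.imwrite(f"pics/{n}0.png",im[:,:,::-1])
    m=camera_model(n); print(n,m)
print(sense())
E
```

```text
pics
side {'fovy': 52.01689963383374, 'cx': 276.9027377256449, 'cy': 206.27777324511635, 'k1': 0.01060922423222132, 'world_from_camera': array([[ 1.51567333e-01, -6.27370431e-01,  7.63828309e-01,
        -2.27519348e+02],
       [-9.88393743e-01, -8.81783288e-02,  1.23702835e-01,
        -5.25098433e+01],
       [-1.02543973e-02, -7.73712431e-01, -6.33453962e-01,
         7.26688493e+02],
       [ 0.00000000e+00,  0.00000000e+00,  0.00000000e+00,
         1.00000000e+00]])}
top {'fovy': 48.890623642002524, 'cx': 283.07824967945055, 'cy': 217.8054958284804, 'k1': -0.07334886762802725, 'world_from_camera': array([[ 2.99884450e-02, -9.81774155e-01,  1.87670460e-01,
         3.02505142e+02],
       [-9.99500411e-01, -3.13284909e-02, -4.17774598e-03,
         6.36887601e+01],
       [ 9.98103532e-03, -1.87451418e-01, -9.82223164e-01,
         1.18708844e+03],
       [ 0.00000000e+00,  0.00000000e+00,  0.00000000e+00,
         1.00000000e+00]])}
{'time_s': 0.1, 'q': array([ 1.02691524e+00,  3.59420598e-01,  1.51131142e+00, -1.81474686e-05,
        1.27251777e+00, -1.15080760e-01]), 'joint_velocities': array([ 1.69332525e-04, -1.28438948e-04, -1.64327113e-03,  6.51116270e-04,
       -4.74730246e-05,  1.04953977e-03]), 'joint_torque': array([-1.12376131e-04, -5.16358709e+01, -2.71409065e+01,  6.77270140e-02,
        2.75941944e-02,  3.69909799e-05]), 'tool_pos': array([249.14531821, 545.14013203, 221.90589819]), 'eef_rot': array([ 2.12758679e-01,  9.77104425e-01, -7.86802724e-04, -2.59879478e-04]), 'wrist_force': array([-0.37487301,  0.84593408,  0.28612463]), 'moment': array([ 0.04647633, -0.0549697 , -0.04502561]), 'finger_gap': 87.67473818650464}
```

View pics/side0.png

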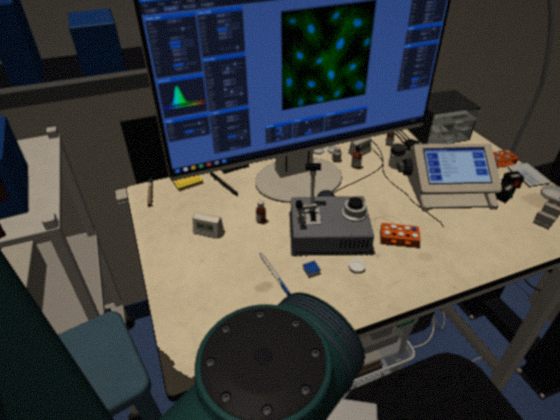

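View pics/top0.png

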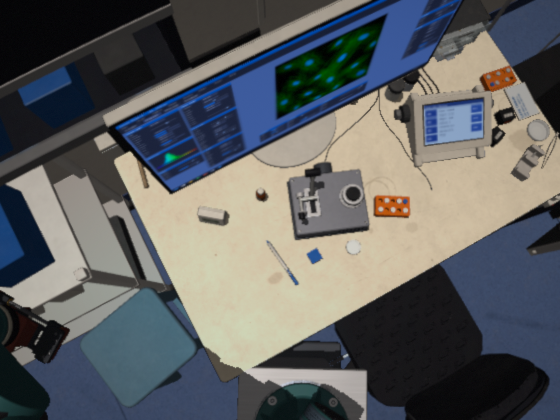

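```bash
cat > h.py <<'E'
import numpy as np, cv2
from station import *
from scipy.spatial.transform import Rotation as R
def proj(n,P):
    m=camera_model(n);T=np.linalg.inv(m["world_from_camera"])
    p=np.atleast_2d(P)@T[:3,:3].T+T[:3,3]
    s=p[:,:2]/p[:,2:]; r2=(s**2).sum(1,keepdims=True)
    f=210/np.tan(np.radians(m["fovy"]/2))
    return s*(1+m["k1"]*r2)*f+[m["cx"],m["cy"]]
def ray(n,uv):
    m=camera_model(n);f=210/np.tan(np.radians(m["fovy"]/2))
    d=(np.array(uv,float)-[m["cx"],m["cy"]])/f; s=d.copy()
    for _ in range(30): s=d/(1+m["k1"]*(s@s))
    W=m["world_from_camera"]; v=W[:3,:3]@np.r_[s,1]
    return W[:3,3],v/np.linalg.norm(v)
def atz(n,uv,z):
    o,v=ray(n,uv); return o+v*(z-o[2])/v[2]
def tri(a,b):
    o1,v1=ray("side",a);o2,v2=ray("top",b)
    A=np.c_[v1,-v2];t=np.linalg.lstsq(A,o2-o1,rcond=None)[0]
    p,q=o1+v1*t[0],o2+v2*t[1]; return (p+q)/2,np.linalg.norm(p-q)
def crop(n,box,k,out,pts=None):
    im=capture(n)[:,:,::-1]; x0,y0,x1,y1=box
    c=cv2.resize(im[y0:y1,x0:x1],None,fx=k,fy=k,interpolation=cv2.INTER_CUBIC)
    if pts is not None:
        for u in proj(n,pts): cv2.circle(c,tuple(int(round((a-b+.5)*k)) for a,b in zip(u,(x0,y0))),2,(0,0,255),-1)
    cv2.imwrite(out,c)
E
python3 - <<'E'
from h import *
crop("side",(280,140,430,280),5,"pics/s1.png")
crop("top",(280,150,420,270),5,"pics/t1.png")
E
```

```text
(no output)
```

View pics/s1.png

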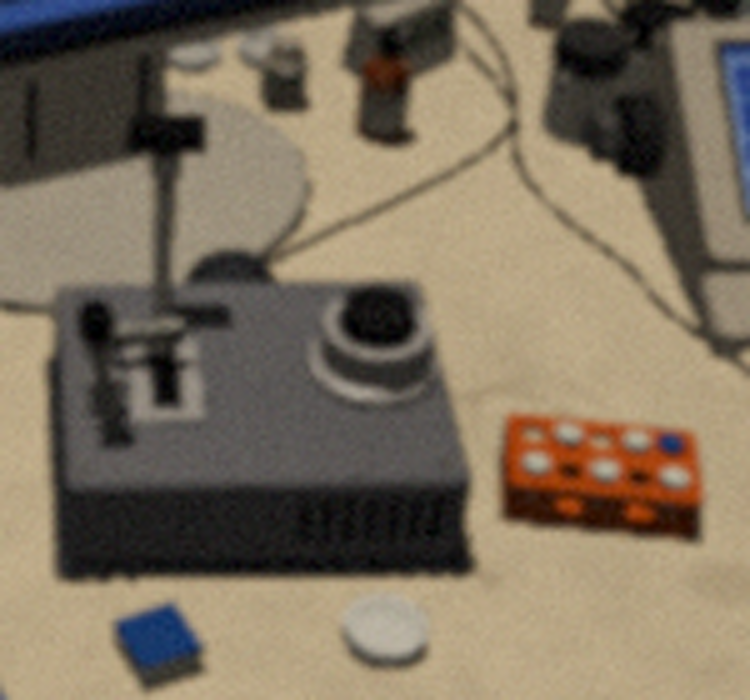

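View pics/t1.png

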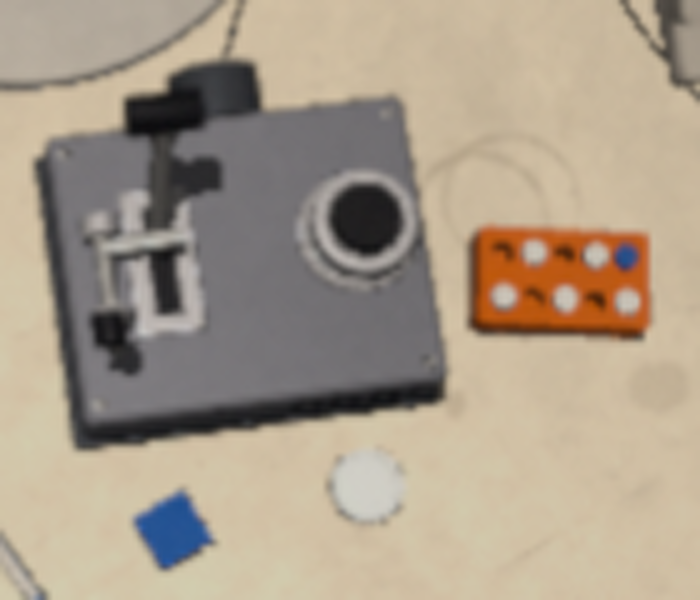

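```bash
cat > fit.py <<'E'
from h import *
from scipy.optimize import least_squares
T=lambda c:((np.array(c)+.5)/5-.5+[280,150])
S=lambda c:((np.array(c)+.5)/5-.5+[280,140])
H=150*np.array([np.sin(.3),0,np.cos(.3)])+[0,0,20]
obs=[("top",T((45,145)),(70,50,58)),("top",T((397,97)),(70,-135,58)),("top",T((440,378)),(-80,-135,58)),("top",T((80,428)),(-80,50,58)),
("top",T((366,217)),(0,-100,94)),("top",T((164,113)),H),
("side",S((62,487)),(-80,50,58)),("side",S((466,484)),(-80,-135,58)),("side",S((57,287)),(70,50,58)),("side",S((418,284)),(70,-135,58)),
("side",S((380,315)),(0,-100,94)),("side",S((168,134)),H)]
def res(p):
    Rz=R.from_euler("z",p[2]).as_matrix()
    return np.concatenate([(proj(n,Rz@np.array(P)+[p[0],p[1],0])[0]-uv) for n,uv,P in obs])
s=least_squares(res,[550,0,0],loss="soft_l1"); print(s.x,np.round(res(s.x).reshape(-1,2),2).tolist())
E
python3 fit.py
```

```text
[ 5.62050248e+02 -9.82632116e+00  1.51865324e-01] [[-0.84, -1.56], [0.69, -0.18], [1.28, 1.15], [-0.35, 0.02], [-0.26, 0.49], [-0.81, 0.52], [0.13, 0.03], [1.56, 0.05], [-0.48, -0.9], [0.74, -0.89], [-0.16, -0.75], [-0.43, 0.56]]
```

```bash
cat >> h.py <<'E'
P0=np.array([562.05,-9.83,0]);YAW=.1519;RZ=R.from_euler("z",YAW).as_matrix()
def U(p): return np.atleast_2d(p)@RZ.T+P0
E
python3 - <<'E'
from h import *
from fit import T,S,H
print("cap",tri(S((380,315)),T((366,217))),U((0,-100,94)))
print("handle",tri(S((168,134)),T((164,113))),U(H))
print("thumb",tri(S((97,322)),T((110,326))),U((-45,30,124)))
# monitor lower edge corners
print("mon L",tri((171,173),(171,193)))
print("mon bottom pts side/top: ", tri((455,117),(472,0)) )
for n,c,z in [("dish",(367,487),10),("box",(174,530),16),("rackFL",(473,328),28),("rackBL",(478,230),28)]: print(n,atz("top",T(c),z))
print("bottle",atz("top",(261,193),62),"timer",atz("top",(212,215),50),"pen",atz("top",(267,242),8),atz("top",(297,285),8))
h=[]
for x,y in[(70,50),(70,-135),(-80,-135),(-80,50)]: h.append((x,y,58))
a=np.linspace(0,2*np.pi,16)
h+= [(18*np.cos(t),-100+18*np.sin(t),94) for t in a]+[(26*np.cos(t),-100+26*np.sin(t),84.5) for t in a]
h+=[H,H+[0,18,0],H-[0,18,0],(-45,30,124),(-45,30,74),(0,0,20)]
crop("side",(280,140,430,280),5,"pics/s2.png",U(h))
crop("top",(280,150,420,270),5,"pics/t2.png",U(h))
E
```

```text
[ 5.62050248e+02 -9.82632116e+00  1.51865324e-01] [[-0.84, -1.56], [0.69, -0.18], [1.28, 1.15], [-0.35, 0.02], [-0.26, 0.49], [-0.81, 0.52], [0.13, 0.03], [1.56, 0.05], [-0.48, -0.9], [0.74, -0.89], [-0.16, -0.75], [-0.43, 0.56]]
cap (array([ 579.38924021, -109.67152677,   90.12350891]), np.float64(0.5150377312755913)) [[ 577.18165267 -108.67853609   94.        ]]
handle (array([606.76310972,  -4.44914977, 164.42804825]), np.float64(0.8942172163701066)) [[605.86760972  -3.12243632 163.30047337]]
thumb (array([514.00966953,  16.83935699, 124.13449062]), np.float64(1.824194038753549)) [[513.02866296  13.01531713 124.        ]]
mon L (array([549.3705001 , 320.48725483, 154.29961483]), np.float64(2.639447395313755))
mon bottom pts side/top:  (array([1188.01855015, -459.40409712,   24.40527477]), np.float64(27.45586246852412))
dish [ 456.73173015 -123.3750834    10.        ]
box [430.92542985 -23.9061345   16.        ]
rackFL [ 538.25042653 -175.08669636   28.        ]
rackBL [ 590.14070402 -178.10759978   28.        ]
bottle [578.93647656 116.07869688  62.        ] timer [521.24013615 237.34214131  50.        ] pen [463.13273256  98.11757891   8.        ] [355.71271399  18.22841039   8.        ]
```

View pics/s2.png

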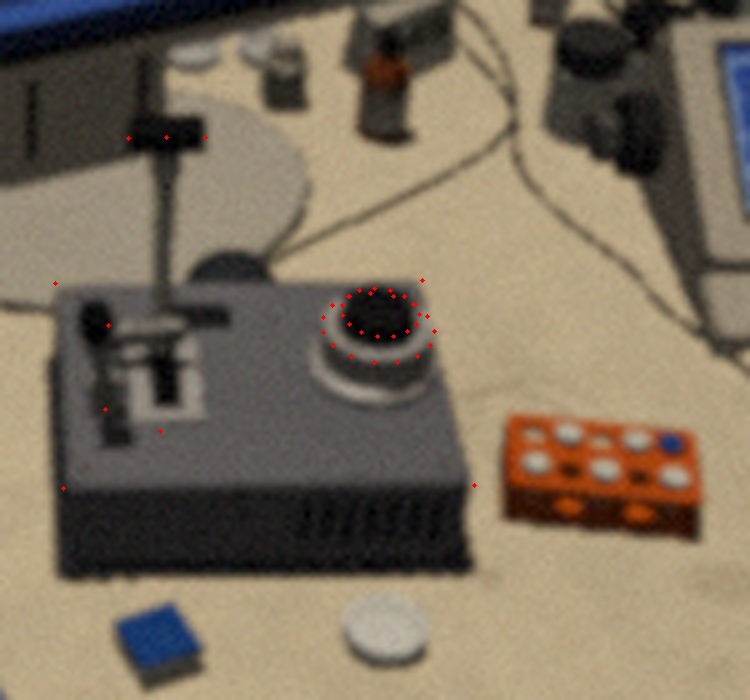

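View pics/t2.png

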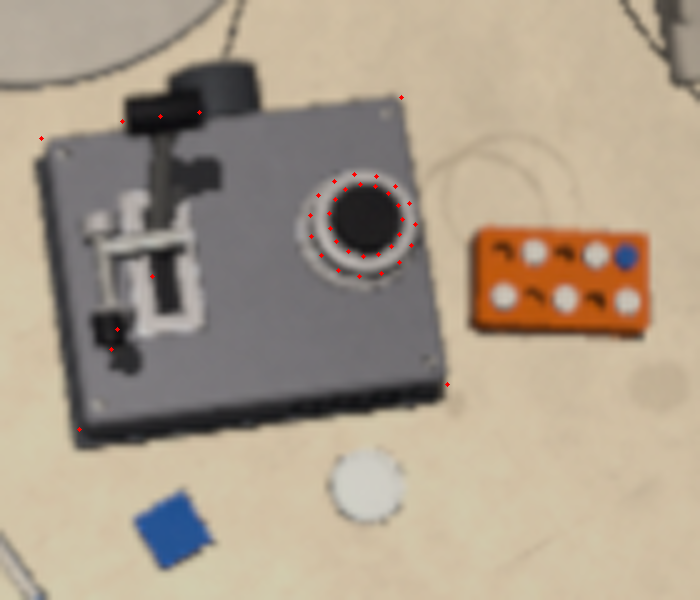

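Run:
```python
from h import *
for uv in [(171,193),(230,160),(290,127),(350,92),(388,72)]: print(uv,atz("top",uv,154).round())
for uv in [(171,173),(250,160),(300,150),(350,141),(427,128)]: print(uv,atz("side",uv,154).round())
crop("top",(100,0,500,200),2,"pics/m.png")
```

```text
(171, 193) [550. 319. 154.]
(230, 160) [633. 187. 154.]
(290, 127) [720.  49. 154.]
(350, 92) [815. -94. 154.]
(388, 72) [ 873. -188.  154.]
(171, 173) [550. 322. 154.]
(250, 160) [629. 151. 154.]
(300, 150) [690.  36. 154.]
(350, 141) [751. -86. 154.]
(427, 128) [ 846. -288.  154.]
```

View pics/m.png

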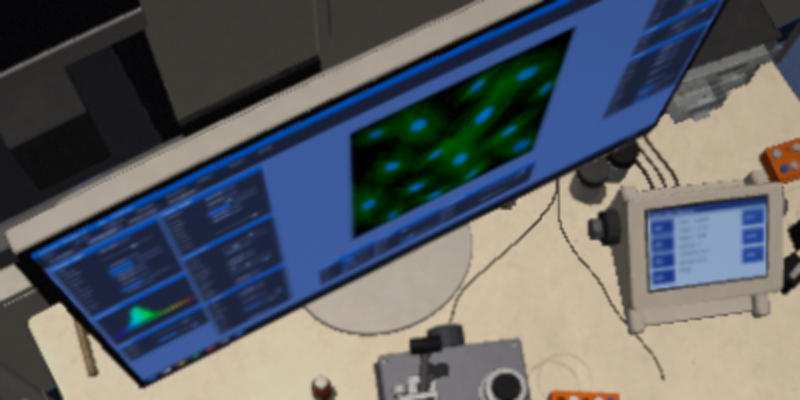

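```bash
cat >> h.py <<'E'
def plan(pos,jaw,show=True):
    """jaw: world angle of tool y axis, tool down"""
    s=sense();C=R.from_quat(s["eef_rot"]);best=None
    for k in (-1,0,1,2):
        a=jaw+k*np.pi; y=np.array([np.cos(a),np.sin(a),0]);z=np.array([0,0,-1.]);x=np.cross(y,z)
        T=R.from_matrix(np.c_[x,y,z]); rv=(C.inv()*T).as_rotvec()
        if best is None or np.linalg.norm(rv)<np.linalg.norm(best): best=rv
    d=C.inv().apply(np.array(pos)-s["tool_pos"])
    print("t",round(s["time_s"],2),"tcp",s["tool_pos"].round(1),"gap",round(s["finger_gap"],1),"F",s["wrist_force"].round(1),"dist",round(np.linalg.norm(d)))
    print("shift",(d/200).round(4).tolist(),"turn",(best/2/np.pi).round(4).tolist(),"q",s["q"].round(2))
E
python3 - <<'E'
from h import *
plan((578.5,-109.3,150),YAW)
plan((578.5,-109.3,150),YAW+np.pi/2)
print(proj("top",[(440,-190,0),(400,-190,0),(420,-240,0)]))
E
```

```text
t 0.35 tcp [249.4 545.5 222.4] gap 87.6 F [ 0.3 -0.2 -0.3] dist 736
shift [-2.8579, -2.2933, 0.3631] turn [-0.0001, 0.0, 0.1576] q [ 1.03  0.36  1.51  0.    1.27 -0.12]
t 0.35 tcp [249.4 545.5 222.4] gap 87.6 F [ 0.3 -0.2 -0.3] dist 736
shift [-2.8579, -2.2933, 0.3631] turn [-0.0001, -0.0, -0.0924] q [ 1.03  0.36  1.51  0.    1.27 -0.12]
[[377.94548754 254.6508295 ]
 [378.0340406  270.10904886]
 [397.15061222 262.89240477]]
```

Emit:
apply_moves(
  commands=[
    [[-0.95,-0.76,0],[0,0,0.055],1],
    [[-0.95,-0.76,0],[0,0,0.055],1],
    [[-0.95,-0.76,0],[0,0,0.055],1],
    [[-0.95,-0.76,0],[0,0,0.055],1],
    [[-0.95,-0.76,0],[0,0,0.055],1],
  ],
  force=20,
)

```text
time_s: 0.85
tool_pos: [359.6, 326.2, 222.6]
eef_rot: [0.378, 0.926, -0.0, 0.0]
wrist_force: [1.4, 0.6, -0.0]
finger_gap: 87.6
```

Run:
```python
from h import *
plan((578.5,-109.3,180),YAW)
```

```text
t 0.85 tcp [359.6 326.2 222.6] gap 87.6 F [ 1.4  0.6 -0. ] dist 489
shift [-2.3053, -0.7911, 0.2147] turn [-0.0, 0.0001, 0.1026] q [ 0.59  0.19  1.75 -0.    1.2  -0.2 ]
```

Emit:
apply_moves(
  commands=[
    [[-1,-0.34,0],[0,0,0.05],1],
    [[-1,-0.34,0],[0,0,0.05],1],
    [[-1,-0.34,0],[0,0,0.05],1],
    [[-1,-0.34,0],[0,0,0.05],1],
    [[-1,-0.34,0],[0,0,0.05],1],
  ],
)

```text
time_s: 1.35
tool_pos: [457.2, 134.0, 223.1]
eef_rot: [0.519, 0.854, -0.0, 0.001]
wrist_force: [-0.1, 0.6, -0.4]
finger_gap: 87.5
```

Run:
```python
from h import *
plan((578.5,-109.3,180),YAW)
```

```text
t 1.35 tcp [457.2 134.  223.1] gap 87.5 F [-0.1  0.6 -0.4] dist 275
shift [-1.3586, -0.0218, 0.219] turn [0.0002, 0.0004, 0.052] q [ 0.14  0.18  1.77 -0.    1.19 -0.34]
```

Emit:
apply_moves(
  commands=[
    [[-1,-0.02,0],[0,0,0.052],1],
    [[-1,-0.02,0],[0,0,0.052],1],
    [[-1,-0.02,0],[0,0,0.052],1],
    [[-1,-0.02,0],[0,0,0.052],1],
    [[-1,-0.02,0],[0,0,0.052],1],
  ],
)

```text
time_s: 1.85
tool_pos: [548.6, -49.6, 223.8]
eef_rot: [0.653, 0.757, 0.0, 0.003]
wrist_force: [-0.1, 1.0, 0.5]
finger_gap: 87.8
```

Run:
```python
from h import *
plan((578.5,-109.3,180),YAW)
```

```text
t 1.85 tcp [548.6 -49.6 223.8] gap 87.8 F [-0.1  1.   0.5] dist 80
shift [-0.3161, 0.1029, 0.2207] turn [0.0006, 0.0007, -0.0006] q [-0.21  0.28  1.62 -0.    1.23 -0.36]
```

Emit:
apply_moves(
  commands=[
    [[-0.316,0.103,0],[0,0,0],1],
    [[-0.316,0.103,0.1],[0,0,0],1],
    [[-0.316,0.103,0.3],[0,0,0],1],
    [[-0.316,0.103,0.42],[0,0,0],1],
    [[-0.316,0.103,0.42],[0,0,0],1],
  ],
)

```text
time_s: 2.35
tool_pos: [575.5, -107.3, 136.6]
eef_rot: [0.653, 0.757, -0.001, -0.001]
wrist_force: [0.2, -0.3, 0.4]
finger_gap: 87.6
```

Run:
```python
from h import *
plan((578.5,-109.3,87),YAW)
crop("side",(280,80,430,220),5,"pics/s3.png")
crop("top",(280,100,440,220),5,"pics/t3.png")
```

```text
t 2.35 tcp [ 575.5 -107.3  136.6] gap 87.6 F [ 0.2 -0.3  0.4] dist 50
shift [-0.012, 0.0139, 0.2478] turn [-0.0005, 0.0001, -0.0006] q [-0.3   0.43  1.64 -0.    1.08 -0.45]
```

View pics/s3.png

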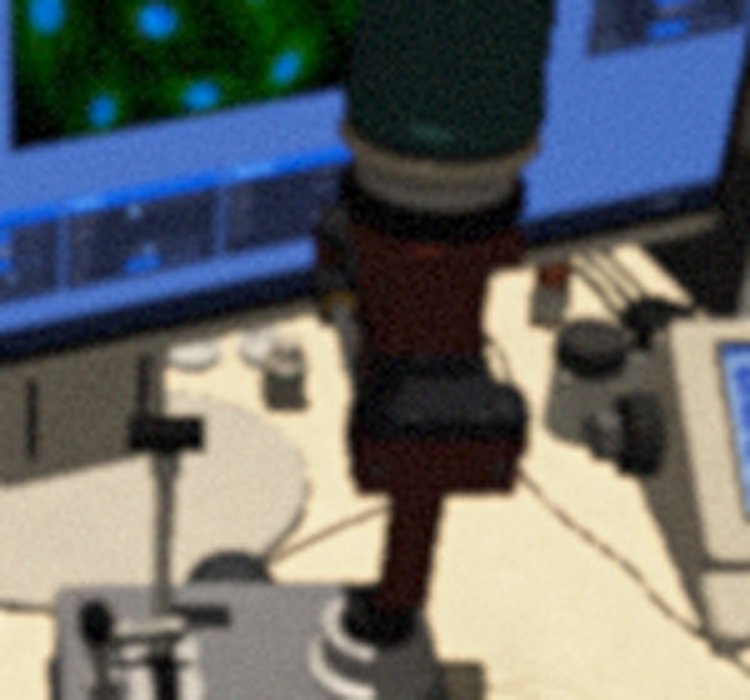

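View pics/t3.png

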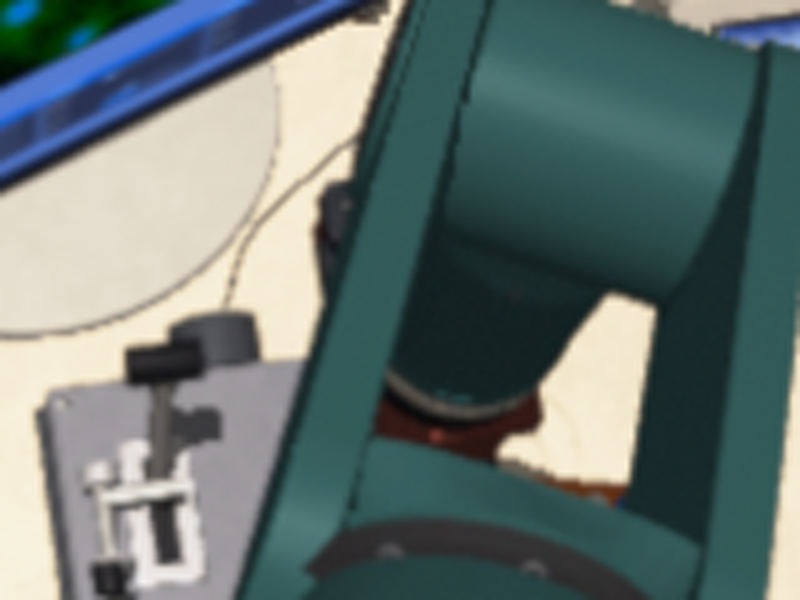

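Emit:
apply_moves(
  commands=[
    [[-0.012,0.014,0.12],[0,0,0],1],
    [[-0.012,0.014,0.2],[0,0,0],1],
    [[-0.012,0.014,0.245],[0,0,0],1],
    [[-0.012,0.014,0.245],[0,0,0],1],
    [[-0.012,0.014,0.245],[0,0,0],1],
  ],
)

```text
time_s: 2.95
tool_pos: [582.7, -110.3, 92.6]
eef_rot: [0.653, 0.758, 0.0, 0.003]
wrist_force: [0.1, 0.7, 0.4]
finger_gap: 88.2
```

Run:
```python
from h import *
plan((578.5,-109.3,87),YAW)
crop("side",(320,100,420,240),5,"pics/s4.png",[(578.5,-109.3,94),(578.5,-109.3,87)])
```

```text
t 2.95 tcp [ 582.7 -110.3   92.6] gap 88.2 F [0.1 0.7 0.4] dist 7
shift [0.0082, -0.02, 0.0278] turn [0.0008, 0.0007, -0.0005] q [-0.3   0.49  1.67 -0.    0.98 -0.45]
```

View pics/s4.png

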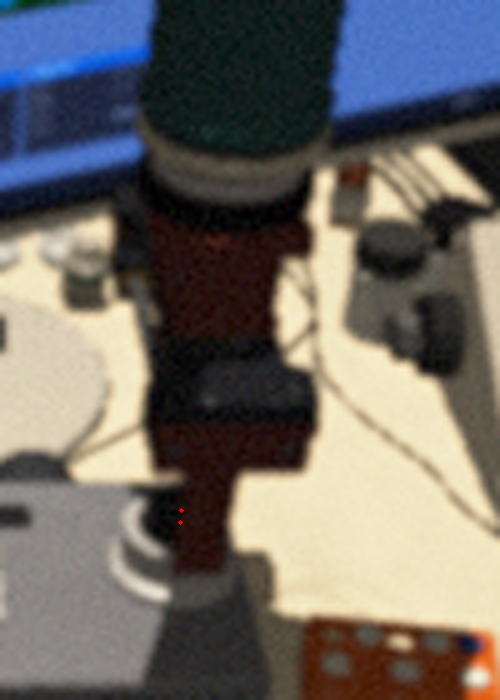

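Emit:
apply_moves(
  commands=[
    [[0.0,0.0,0.012],[0,0,0],1],
  ],
)

```text
time_s: 3.1
tool_pos: [583.7, -110.6, 91.5]
eef_rot: [0.653, 0.758, 0.001, 0.004]
wrist_force: [-0.0, 0.2, -0.1]
finger_gap: 87.7
```

Run:
```python
from h import *
plan((578.5,-109.3,87),YAW)
s=sense();M=R.from_quat(s["eef_rot"])
for y in(-44,-57):
  for x in (-10,10):
    for z in (0,-20): print(x,y,z,((proj("side",M.apply([x,y,z])+s["tool_pos"])[0]-[320,100]+.5)*5).round())
```

```text
t 3.1 tcp [ 583.7 -110.6   91.5] gap 87.7 F [-0.   0.2 -0.1] dist 7
shift [0.0106, -0.0249, 0.0224] turn [0.0011, 0.0009, -0.0005] q [-0.3   0.49  1.67 -0.    0.98 -0.45]
-10 -44 0 [219. 568.]
-10 -44 -20 [224. 534.]
10 -44 0 [175. 569.]
10 -44 -20 [179. 535.]
-10 -57 0 [223. 587.]
-10 -57 -20 [228. 553.]
10 -57 0 [179. 587.]
10 -57 -20 [183. 554.]
```

Emit:
apply_moves(
  commands=[
    [[0.0106,-0.025,0.02],[0.001,0.001,0],1],
    [[0.0106,-0.025,0.02],[0.001,0.001,0],1],
    [[0.0106,-0.025,0.02],[0.001,0.001,0],1],
  ],
)

```text
time_s: 3.4
tool_pos: [578.2, -109.3, 87.5]
eef_rot: [0.653, 0.758, 0.001, -0.0]
wrist_force: [-0.1, 0.3, 0.0]
finger_gap: 87.5
```

Run:
```python
from h import *
plan((578.5,-109.3,87),YAW)
```

```text
t 3.4 tcp [ 578.2 -109.3   87.5] gap 87.5 F [-0.1  0.3  0. ] dist 1
shift [-0.0002, 0.0013, 0.0023] turn [0.0001, -0.0001, -0.0005] q [-0.3   0.49  1.68  0.    0.97 -0.45]
```

Close on the cap.

Emit:
apply_moves(
  commands=[
    [[0,0,0],[0,0,0],-0.3],
    [[0,0,0],[0,0,0],-0.3],
    [[0,0,0],[0,0,0],-0.3],
    [[0,0,0],[0,0,0],-0.3],
    [[0,0,0],[0,0,0],-0.3],
  ],
  force=15,
)

```text
time_s: 3.9
tool_pos: [578.3, -109.3, 87.5]
eef_rot: [0.653, 0.758, 0.001, -0.0]
wrist_force: [-0.2, 0.2, 0.3]
finger_gap: 51.3
```

Emit:
apply_moves(
  commands=[
    [[0,0,0],[0,0,0],-0.5],
    [[0,0,0],[0,0,0],-0.5],
    [[0,0,0],[0,0,0],-0.5],
    [[0,0,0],[0,0,0],-0.5],
  ],
)

```text
time_s: 4.3
tool_pos: [578.2, -109.3, 87.4]
eef_rot: [0.653, 0.758, 0.001, -0.0]
wrist_force: [-0.2, 0.0, 0.1]
finger_gap: 33.4
```

Emit:
apply_moves(
  commands=[
    [[0,0,0],[0,0,0],-0.5],
    [[0,0,0],[0,0,0],-0.5],
  ],
)

```text
time_s: 4.5
tool_pos: [578.3, -109.3, 87.5]
eef_rot: [0.653, 0.758, 0.001, -0.0]
wrist_force: [-0.3, -0.5, -0.2]
finger_gap: 33.5
```

Run:
```python
from h import *
plan((578.5,-109.3,87),YAW)
crop("side",(310,140,410,250),6,"pics/s5.png")
```

```text
t 4.5 tcp [ 578.3 -109.3   87.5] gap 33.5 F [-0.3 -0.5 -0.2] dist 1
shift [-0.0002, 0.0011, 0.0023] turn [0.0001, -0.0001, -0.0005] q [-0.3   0.49  1.68  0.    0.97 -0.45]
```

View pics/s5.png

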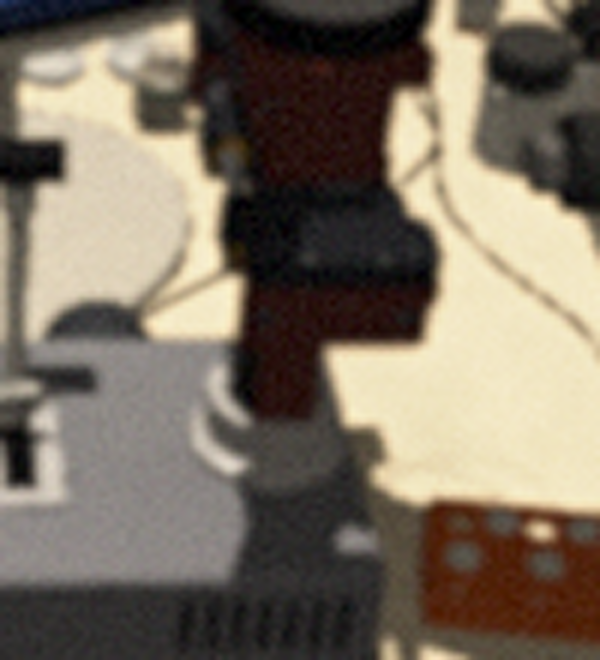

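Emit:
apply_moves(
  commands=[
    [[0,0,-0.03],[0,0,0],-0.5],
    [[0,0,-0.08],[0,0,0],-0.5],
    [[0,0,-0.15],[0,0,0],-0.5],
    [[0,0,-0.22],[0,0,0],-0.5],
    [[0,0,-0.25],[0,0,0],-0.5],
  ],
)

```text
time_s: 5.05
tool_pos: [579.5, -109.7, 140.0]
eef_rot: [0.653, 0.758, 0.001, 0.001]
wrist_force: [0.2, -0.5, -0.8]
finger_gap: 33.7
```

Run:
```python
from h import *
plan((440,-190,140),YAW)
crop("side",(310,120,410,230),6,"pics/s6.png")
```

```text
t 5.05 tcp [ 579.5 -109.7  140. ] gap 33.7 F [ 0.2 -0.5 -0.8] dist 161
shift [-0.2935, -0.7495, -0.0028] turn [0.0006, 0.0001, -0.0005] q [-0.3   0.43  1.63  0.    1.08 -0.45]
```

View pics/s6.png

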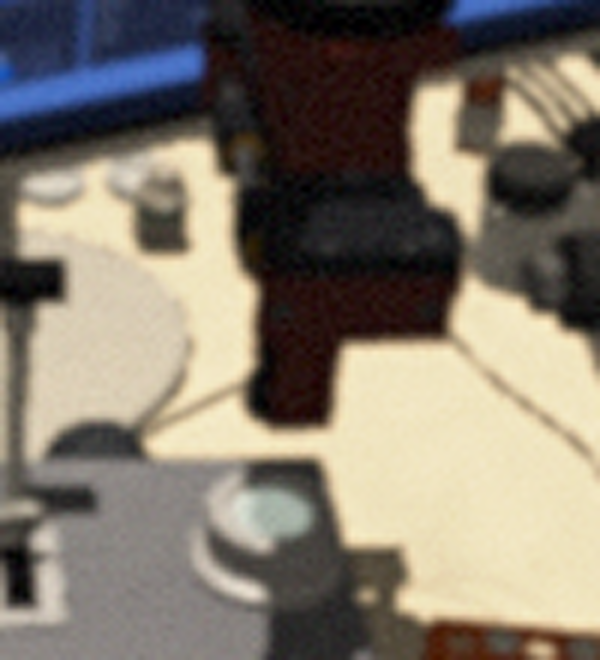

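Emit:
apply_moves(
  commands=[
    [[-0.07,-0.18,0],[0,0,0],-0.5],
    [[-0.15,-0.37,0],[0,0,0],-0.5],
    [[-0.23,-0.56,0],[0,0,0],-0.5],
    [[-0.29,-0.75,0],[0,0,0],-0.5],
    [[-0.29,-0.75,0],[0,0,0],-0.5],
  ],
)

```text
time_s: 5.6
tool_pos: [435.4, -189.8, 139.4]
eef_rot: [0.654, 0.757, 0.001, 0.0]
wrist_force: [0.4, 0.1, -0.3]
finger_gap: 33.2
```

Run:
```python
from h import *
plan((440,-190,25),YAW)
```

```text
t 5.6 tcp [ 435.4 -189.8  139.4] gap 33.2 F [ 0.4  0.1 -0.3] dist 114
shift [-0.0048, 0.0221, 0.5718] turn [0.0001, -0.0001, -0.0009] q [-0.56  0.28  1.87  0.    0.99 -0.7 ]
```

Emit:
apply_moves(
  commands=[
    [[0,0.02,0.15],[0,0,0],-0.5],
    [[0,0.02,0.3],[0,0,0],-0.5],
    [[0,0.02,0.43],[0,0,0],-0.5],
    [[0,0.02,0.53],[0,0,0],-0.5],
    [[0,0.02,0.56],[0,0,0],-0.5],
  ],
)

```text
time_s: 6.1
tool_pos: [439.0, -188.3, 25.7]
eef_rot: [0.654, 0.757, 0.0, -0.001]
wrist_force: [0.7, 0.6, -1.9]
finger_gap: 33.5
```

Run:
```python
from h import *
plan((440,-190,6.5),YAW)
crop("side",(300,180,450,320),5,"pics/s7.png")
```

```text
t 6.1 tcp [ 439.  -188.3   25.7] gap 33.5 F [ 0.7  0.6 -1.9] dist 19
shift [-0.0093, 0.0038, 0.0957] turn [-0.0002, -0.0004, -0.0009] q [-0.55  0.47  1.96  0.    0.71 -0.7 ]
```

View pics/s7.png

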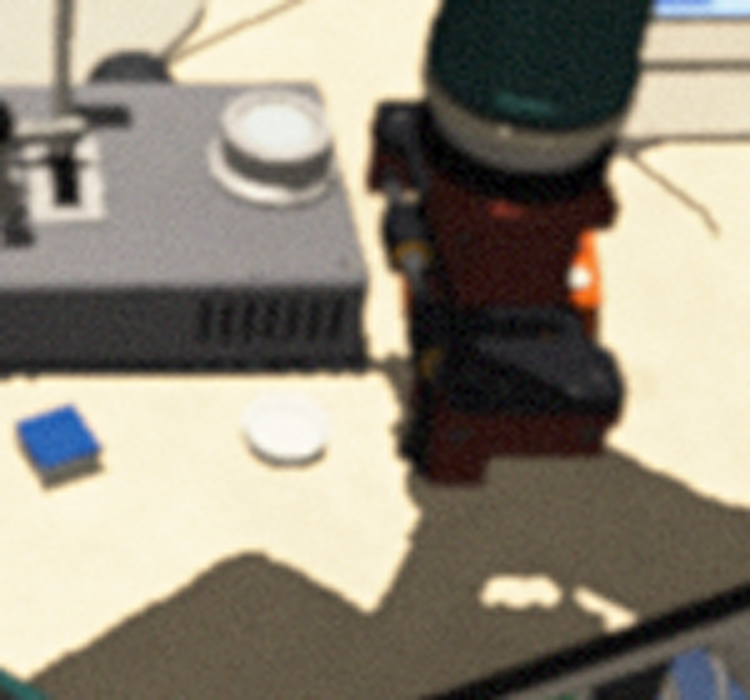

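Emit:
apply_moves(
  commands=[
    [[0,0,0.03],[0,0,0],-0.5],
    [[0,0,0.06],[0,0,0],-0.5],
    [[0,0,0.08],[0,0,0],-0.5],
    [[0,0,0.092],[0,0,0],-0.5],
    [[0,0,0.092],[0,0,0],-0.5],
  ],
)

```text
time_s: 6.65
tool_pos: [439.0, -188.4, 7.4]
eef_rot: [0.654, 0.757, 0.0, -0.001]
wrist_force: [-0.3, 0.7, 0.7]
finger_gap: 33.3
```

Emit:
apply_moves(
  commands=[
    [[0,0,0],[0,0,0],-0.5],
    [[0,0,0],[0,0,0],-0.5],
  ],
)

```text
time_s: 6.85
tool_pos: [439.1, -188.5, 7.6]
eef_rot: [0.654, 0.757, 0.0, -0.001]
wrist_force: [-0.1, 0.7, 0.6]
finger_gap: 33.1
```

Down 2 mm more, watching for contact.

Emit:
apply_moves(
  commands=[
    [[0,0,0.006],[0,0,0],-0.5],
    [[0,0,0.01],[0,0,0],-0.5],
    [[0,0,0.01],[0,0,0],-0.5],
  ],
)

```text
time_s: 7.15
tool_pos: [439.1, -188.5, 5.6]
eef_rot: [0.654, 0.757, 0.0, -0.001]
wrist_force: [-0.3, 0.9, 0.7]
finger_gap: 33.5
```

Emit:
apply_moves(
  commands=[
    [[0,0,0.006],[0,0,0],-0.5],
    [[0,0,0.009],[0,0,0],-0.5],
    [[0,0,0.009],[0,0,0],-0.5],
  ],
)

```text
time_s: 7.45
tool_pos: [439.2, -188.6, 4.9]
eef_rot: [0.654, 0.757, 0.0, -0.001]
wrist_force: [-3.1, 1.0, 17.3]
finger_gap: 33.2
```

Contact with the desk. Release, then rise.

Emit:
apply_moves(
  commands=[
    [[0,0,-0.004],[0,0,0],-0.5],
    [[0,0,-0.004],[0,0,0],0.2],
    [[0,0,-0.004],[0,0,0],0.2],
    [[0,0,-0.004],[0,0,0],0.2],
    [[0,0,-0.004],[0,0,0],0.2],
  ],
)

```text
time_s: 7.95
tool_pos: [439.1, -188.5, 5.5]
eef_rot: [0.654, 0.757, 0.0, -0.001]
wrist_force: [0.2, -0.9, -0.8]
finger_gap: 52.6
```

Emit:
apply_moves(
  commands=[
    [[0,0,0],[0,0,0],0.2],
    [[0,0,0],[0,0,0],0.2],
    [[0,0,-0.1],[0,0,0],0.2],
    [[0,0,-0.3],[0,0,0],0.2],
    [[0,0,-0.5],[0,0,0],0.2],
  ],
)

```text
time_s: 8.45
tool_pos: [438.3, -188.2, 106.0]
eef_rot: [0.654, 0.757, 0.0, -0.002]
wrist_force: [1.1, -0.7, -0.5]
finger_gap: 52.9
```

Emit:
apply_moves(
  commands=[
    [[0,0,-0.25],[0,0,0],0.2],
    [[0,0,-0.5],[0,0,0],0.2],
    [[0,0,-0.6],[0,0,0],0.2],
  ],
)

```text
time_s: 8.75
tool_pos: [440.6, -189.7, 230.7]
eef_rot: [0.654, 0.757, 0.001, 0.001]
wrist_force: [0.6, -0.5, -0.4]
finger_gap: 52.8
```

Run:
```python
from h import *
plan(U((-45,-15,190))[0],YAW+np.pi/2)
crop("side",(280,160,430,300),5,"pics/s8.png")
crop("top",(280,150,430,270),5,"pics/t8.png")
```

```text
t 8.75 tcp [ 440.6 -189.7  230.7] gap 52.8 F [ 0.6 -0.5 -0.4] dist 182
shift [0.7251, 0.5067, 0.2043] turn [0.0005, -0.0002, 0.2491] q [-0.55  0.17  1.75  0.    1.21 -0.7 ]
```

View pics/s8.png

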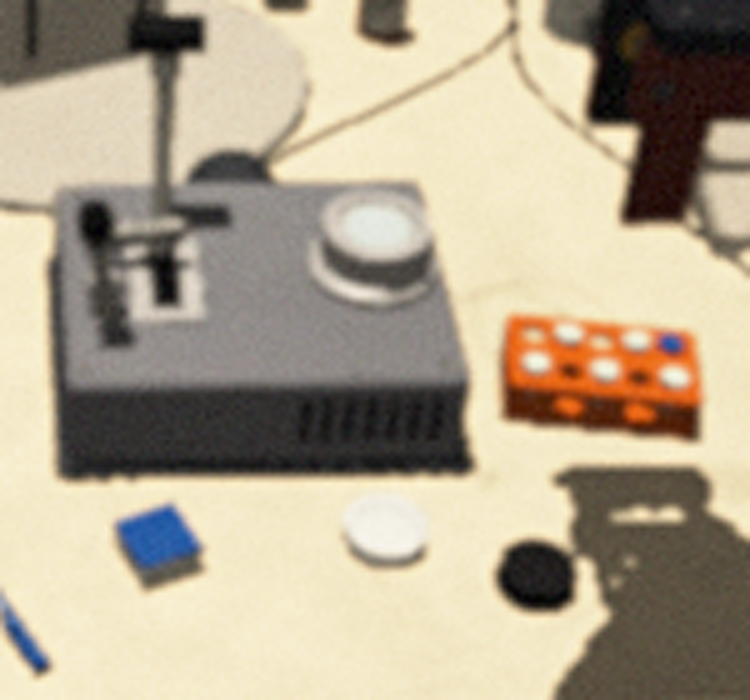

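View pics/t8.png

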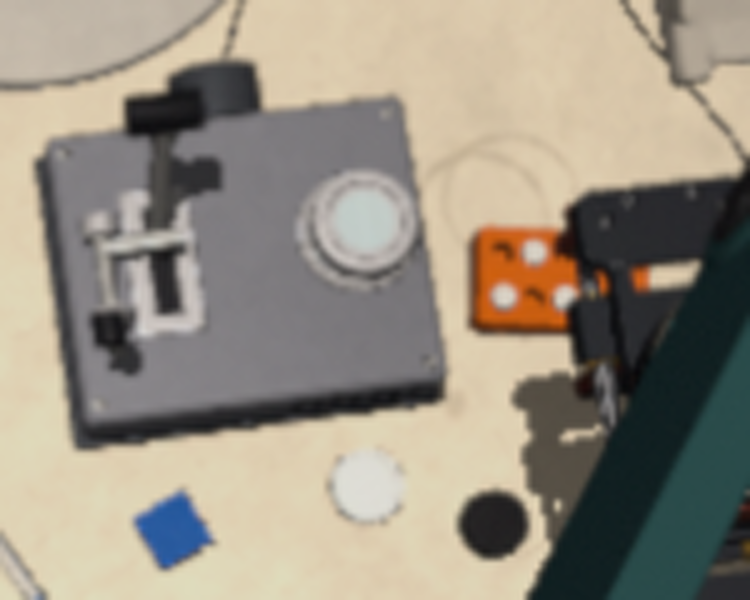

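Run:
```python
from h import *
from fit import T
S=lambda c:((np.array(c)+.5)/5-.5+[280,160])
print(atz("top",T((494,523)),12),atz("side",S((537,573)),12))
```

```text
[ 5.62050248e+02 -9.82632116e+00  1.51865324e-01] [[-0.84, -1.56], [0.69, -0.18], [1.28, 1.15], [-0.35, 0.02], [-0.26, 0.49], [-0.81, 0.52], [0.13, 0.03], [1.56, 0.05], [-0.48, -0.9], [0.74, -0.89], [-0.16, -0.75], [-0.43, 0.56]]
[ 439.80552233 -188.61822198   12.        ] [ 435.87477604 -187.13009556   12.        ]
```

Emit:
apply_moves(
  commands=[
    [[0.15,0.1,0.0],[0,0,0.12],-1],
    [[0.3,0.2,0.0],[0,0,0.12],-1],
    [[0.45,0.3,0.0],[0,0,0.12],-1],
    [[0.6,0.42,0.0],[0,0,0.12],-1],
    [[0.72,0.5,0.0],[0,0,0.12],-1],
  ],
)

```text
time_s: 9.35
tool_pos: [518.5, -30.9, 227.7]
eef_rot: [0.883, 0.47, 0.0, 0.0]
wrist_force: [-0.7, -1.4, -0.7]
finger_gap: 15.7
```

Run:
```python
from h import *
plan(U((-45,-6,190))[0],YAW+np.pi/2)
```

```text
t 9.35 tcp [518.5 -30.9 227.7] gap 15.7 F [-0.7 -1.4 -0.7] dist 39
shift [0.0343, -0.0235, 0.1887] turn [0.0, -0.0001, 0.1316] q [-0.19  0.24  1.68  0.    1.23  0.4 ]
```

Emit:
apply_moves(
  commands=[
    [[0.034,-0.024,0.0],[0,0,0.1316],-1],
    [[0.034,-0.024,0.0],[0,0,0.1316],-1],
    [[0.034,-0.024,0.1],[0,0,0.1316],-1],
    [[0.034,-0.024,0.18],[0,0,0.1316],-1],
    [[0.034,-0.024,0.18],[0,0,0.1316],-1],
  ],
)

```text
time_s: 9.85
tool_pos: [515.3, -21.9, 187.6]
eef_rot: [0.993, 0.114, -0.003, -0.001]
wrist_force: [-0.4, -0.4, -0.0]
finger_gap: 0.4
```

Run:
```python
from h import *
plan(U((-45,-6,116))[0],YAW+np.pi/2)
crop("side",(280,130,430,250),5,"pics/s9.png")
crop("top",(280,150,400,270),5,"pics/t9.png")
```

```text
t 9.85 tcp [515.3 -21.9 187.6] gap 0.4 F [-0.4 -0.4 -0. ] dist 72
shift [0.0169, 0.0078, 0.3579] turn [-0.0004, 0.001, 0.0122] q [-0.18  0.28  1.73  0.    1.14  1.17]
```

View pics/s9.png

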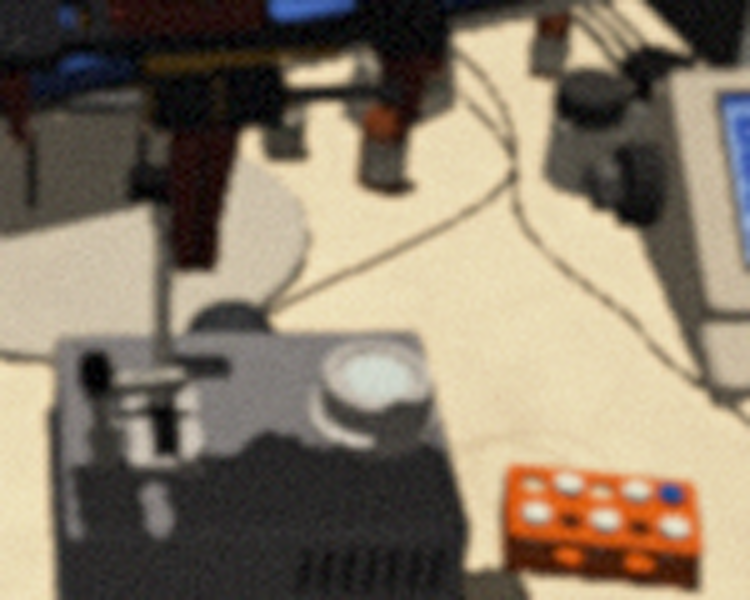

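View pics/t9.png

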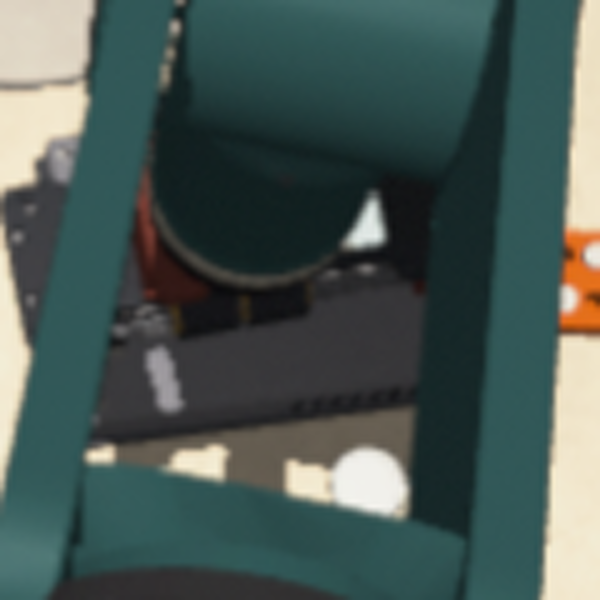

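Emit:
apply_moves(
  commands=[
    [[0.017,0.008,0.1],[0,0,0.012],-1],
    [[0.017,0.008,0.22],[0,0,0.012],-1],
    [[0.017,0.008,0.32],[0,0,0.012],-1],
    [[0.017,0.008,0.36],[0,0,0.012],-1],
    [[0.017,0.008,0.36],[0,0,0.012],-1],
  ],
)

```text
time_s: 10.45
tool_pos: [518.9, -22.8, 116.0]
eef_rot: [0.997, 0.08, -0.003, -0.001]
wrist_force: [0.1, 0.7, 0.4]
finger_gap: 0.5
```

```bash
cat >> h.py <<'E'
def ut():
    return (RZ.T@(sense()["tool_pos"]-P0)).round(1)
E
python3 - <<'E'
from h import *
plan(U((-45,-6,115))[0],YAW+np.pi/2); print(ut())
crop("side",(280,150,400,250),6,"pics/s10.png")
E
```

```text
t 10.45 tcp [518.9 -22.8 116. ] gap 0.5 F [0.1 0.7 0.4] dist 1
shift [-0.0019, -0.0013, 0.0051] turn [-0.0004, 0.001, 0.0013] q [-0.18  0.37  1.8   0.    0.98  1.23]
[-44.6  -6.3 116. ]
```

View pics/s10.png

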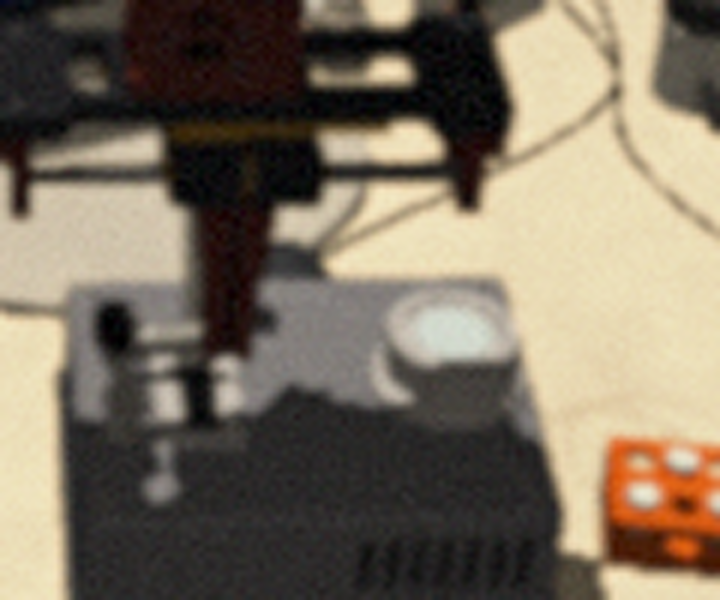

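Emit:
apply_moves(
  commands=[
    [[0,-0.06,0.0],[0,0,0],-1],
    [[0,-0.12,0.01],[0,0,0],-1],
    [[0,-0.17,0.03],[0,0,0],-1],
    [[0,-0.22,0.055],[0,0,0],-1],
    [[0,-0.25,0.07],[0,0,0],-1],
  ],
)

```text
time_s: 11.0
tool_pos: [512.0, 27.6, 103.0]
eef_rot: [0.997, 0.08, -0.002, -0.001]
wrist_force: [0.4, -1.2, 0.4]
finger_gap: 0.5
```

Run:
```python
from h import *
plan(U((-45,60,100))[0],YAW+np.pi/2); print(ut())
crop("side",(280,150,400,250),6,"pics/s11.png")
```

```text
t 11.0 tcp [512.   27.6 103. ] gap 0.5 F [ 0.4 -1.2  0.4] dist 16
shift [-0.0053, -0.077, 0.0152] turn [-0.0002, 0.0005, 0.0014] q [-0.08  0.38  1.83  0.    0.93  1.33]
[-43.8  44.6 103. ]
```

View pics/s11.png

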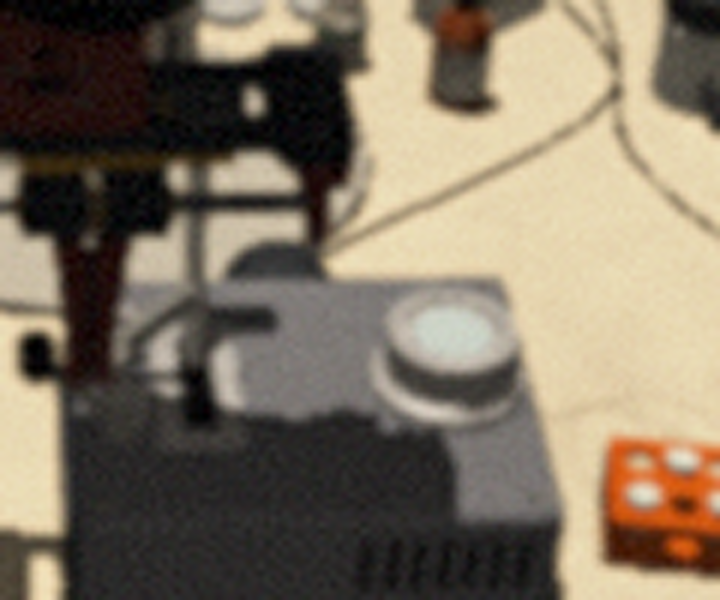

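Emit:
apply_moves(
  commands=[
    [[0,-0.05,0.01],[0,0,0],-1],
    [[0,-0.09,0.01],[0,0,0],-1],
    [[0,-0.13,0.005],[0,0,0],-1],
    [[0,-0.16,0.0],[0,0,0],-1],
    [[0,-0.17,0.0],[0,0,0],-1],
  ],
)

```text
time_s: 11.55
tool_pos: [505.7, 62.6, 102.7]
eef_rot: [0.997, 0.08, -0.002, -0.001]
wrist_force: [-0.4, 0.5, 0.4]
finger_gap: 0.6
```

Run:
```python
from h import *
plan(U((-45,76,95))[0],YAW+np.pi/2); print(ut())
crop("side",(260,150,380,250),6,"pics/s12.png")
```

```text
t 11.55 tcp [505.7  62.6 102.7] gap 0.6 F [-0.4  0.5  0.4] dist 9
shift [-0.0011, 0.0208, 0.0386] turn [-0.0004, 0.0007, 0.0015] q [-0.01  0.38  1.83  0.    0.93  1.39]
[-44.8  80.1 102.7]
```

View pics/s12.png

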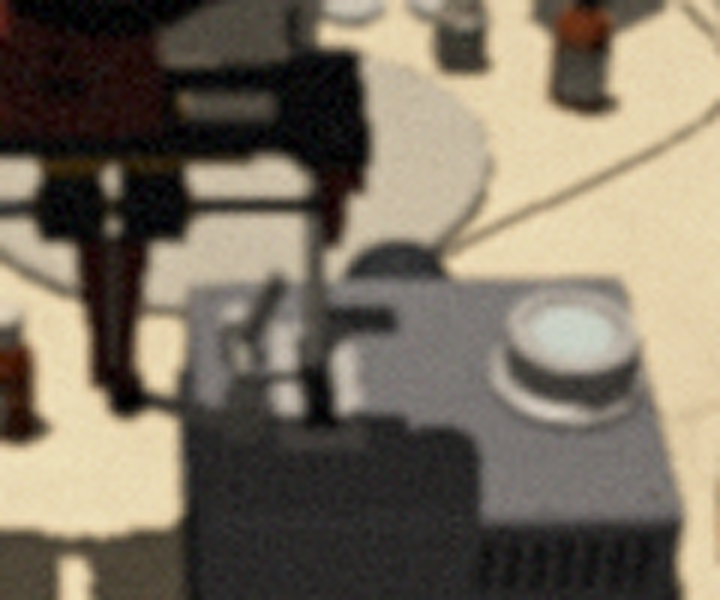

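Emit:
apply_moves(
  commands=[
    [[0,0.015,0.02],[0,0,0],-1],
    [[0,0.015,0.04],[0,0,0],-1],
    [[0,0.015,0.06],[0,0,0],-1],
    [[0,0.015,0.075],[0,0,0],-1],
    [[0,0.015,0.075],[0,0,0],-1],
  ],
)

```text
time_s: 12.1
tool_pos: [505.8, 59.3, 87.1]
eef_rot: [0.997, 0.08, -0.003, -0.001]
wrist_force: [-0.1, 1.4, 0.2]
finger_gap: 0.9
```

Emit:
apply_moves(
  commands=[
    [[0,0,-0.1],[0,0,0],-1],
    [[0,0,-0.3],[0,0,0],-1],
    [[0,0,-0.5],[0,0,0],-1],
    [[0,0,-0.65],[0,0,0],-1],
    [[0,0,-0.65],[0,0,0],-1],
  ],
)

```text
time_s: 12.6
tool_pos: [509.6, 58.8, 221.3]
eef_rot: [0.997, 0.08, 0.001, -0.0]
wrist_force: [0.2, -0.2, -0.0]
finger_gap: 0.3
```

Run:
```python
from h import *
plan(U((44.3,0,220))[0],YAW+np.pi/2); print(ut())
crop("side",(260,120,400,240),5,"pics/s13.png",U([(-45,30+50*np.sin(q),74+50*np.cos(q)) for q in (1.1,1.5)]))
crop("top",(240,130,400,260),5,"pics/t13.png")
```

```text
t 12.6 tcp [509.6  58.8 221.3] gap 0.3 F [ 0.2 -0.2 -0. ] dist 114
shift [0.4252, 0.3827, 0.0075] turn [-0.0001, -0.0004, 0.0014] q [-0.02  0.23  1.7   0.    1.21  1.39]
[-41.4  75.8 221.3]
```

View pics/s13.png

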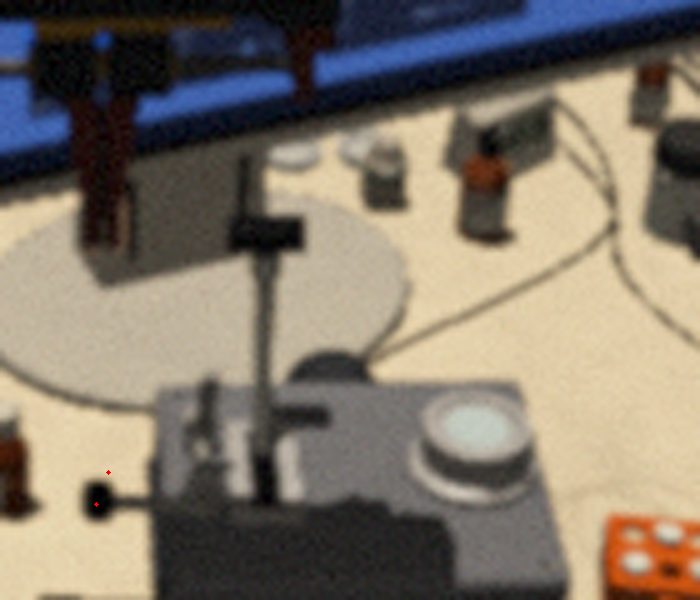

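View pics/t13.png

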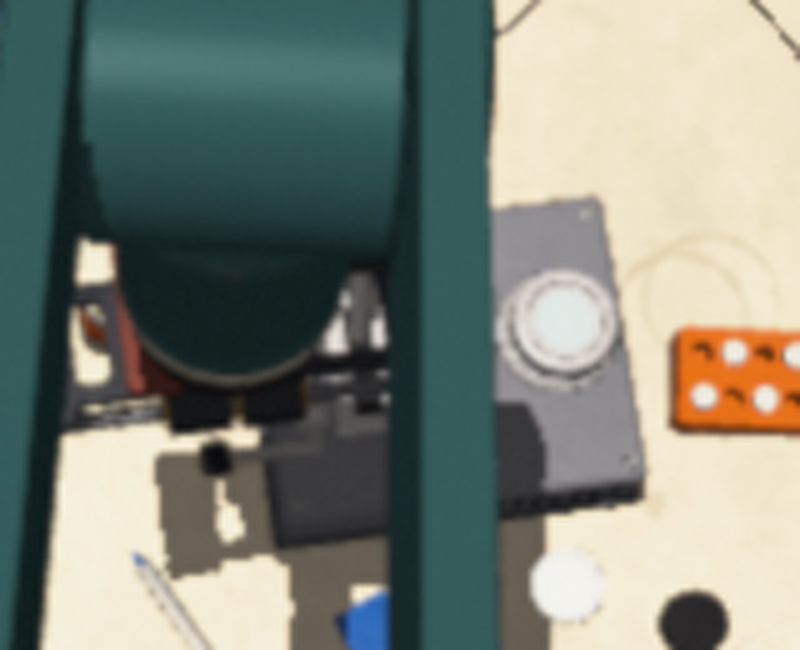

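Run:
```python
from h import *
crop("top",(120,0,500,300),2,"pics/t14.png",[(509.6,58.8,z) for z in (221,320,420,520)])
crop("side",(120,0,500,300),2,"pics/s14.png",[(509.6,58.8,z) for z in (221,320,420,520)])
```

```text
(no output)
```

View pics/t14.png

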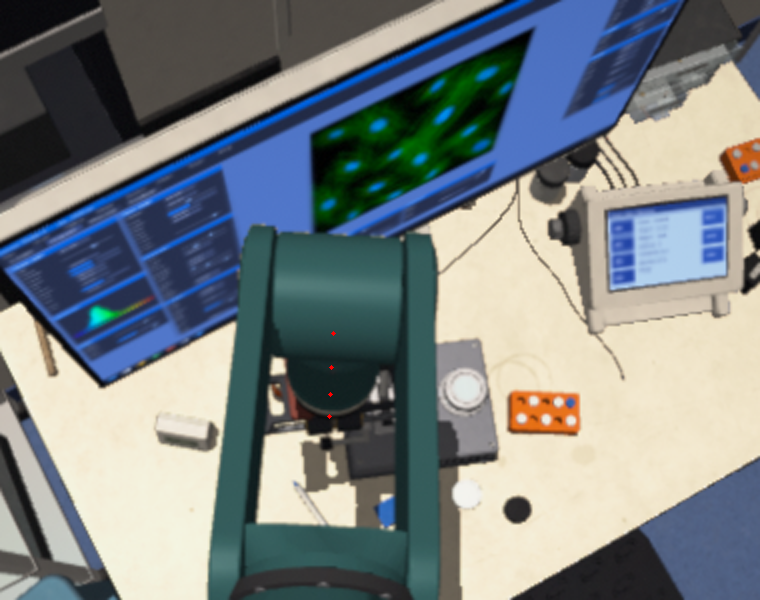

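View pics/s14.png

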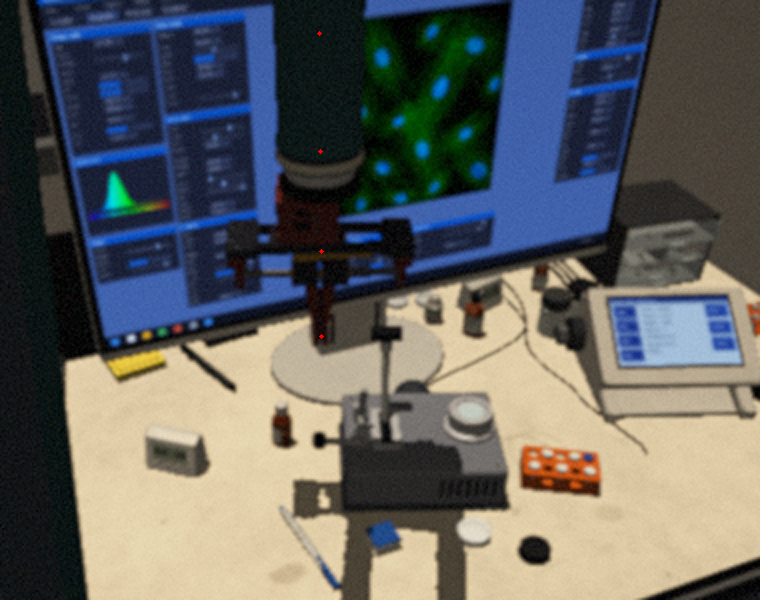

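Run:
```python
from h import *
print(tri((140,12),(112,122)),tri((171,173),(171,193)))
# bottom right
print(tri((423,121),(423,68)), tri((427,124),(427,68)))
crop("top",(90,60,240,210),4,"pics/t15.png");crop("side",(120,0,220,190),4,"pics/s15.png")
```

```text
(array([581.73650092, 336.39909594, 498.19501878]), np.float64(4.317003991281309)) (array([549.3705001 , 320.48725483, 154.29961483]), np.float64(2.639447395313755))
(array([ 890.91500338, -280.20021254,  149.69645729]), np.float64(6.375084147753351)) (array([ 898.38017756, -294.34591895,  137.44117108]), np.float64(6.130815778967122))
```

View pics/t15.png

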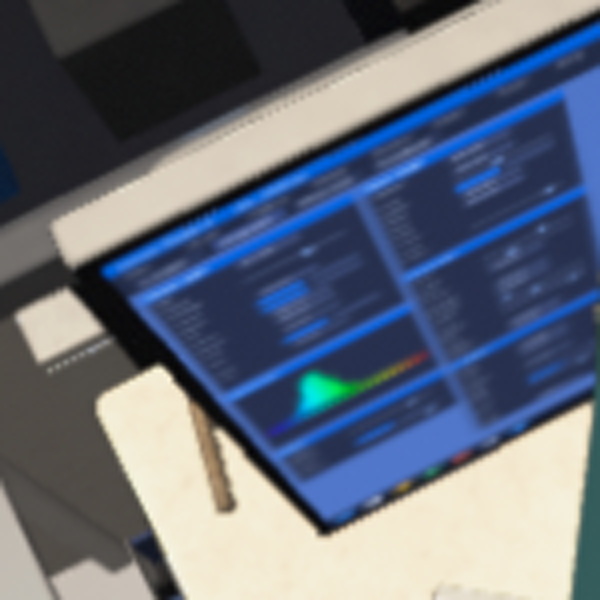

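View pics/s15.png

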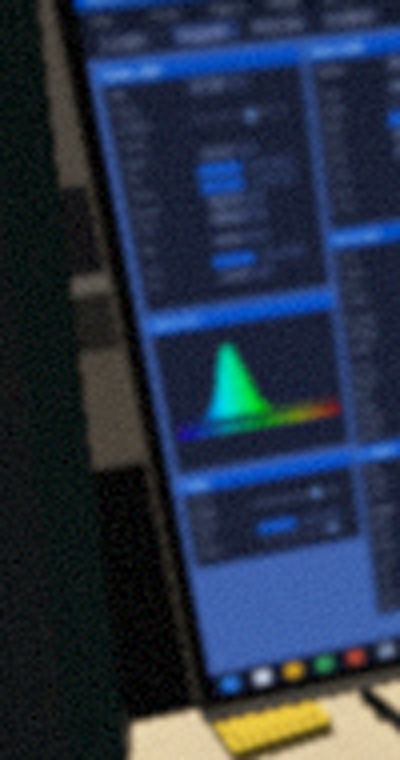

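Emit:
apply_moves(
  commands=[
    [[0.08,0.08,0],[0,0,0.001],1],
    [[0.18,0.17,0],[0,0,0.001],1],
    [[0.28,0.26,0],[0,0,0.001],1],
    [[0.36,0.33,0],[0,0,0.001],1],
    [[0.4,0.38,0],[0,0,0.001],1],
  ],
  force=25,
)

```text
time_s: 13.4
tool_pos: [597.2, -4.0, 213.0]
eef_rot: [0.997, 0.077, -0.005, -0.001]
wrist_force: [0.3, -0.2, 0.4]
finger_gap: 37.3
```

Run:
```python
from h import *
plan((606.3,-4,148),YAW+np.pi/2); print(ut())
crop("top",(120,0,500,300),2,"pics/t16.png")
crop("side",(240,60,400,200),5,"pics/s16.png")
```

```text
t 13.4 tcp [597.2  -4.  213. ] gap 37.3 F [ 0.3 -0.2  0.4] dist 66
shift [0.0482, 0.008, 0.3247] turn [-0.0005, 0.0017, 0.0003] q [-0.12  0.37  1.52  0.    1.26  1.29]
[ 35.7   0.4 213. ]
```

View pics/t16.png

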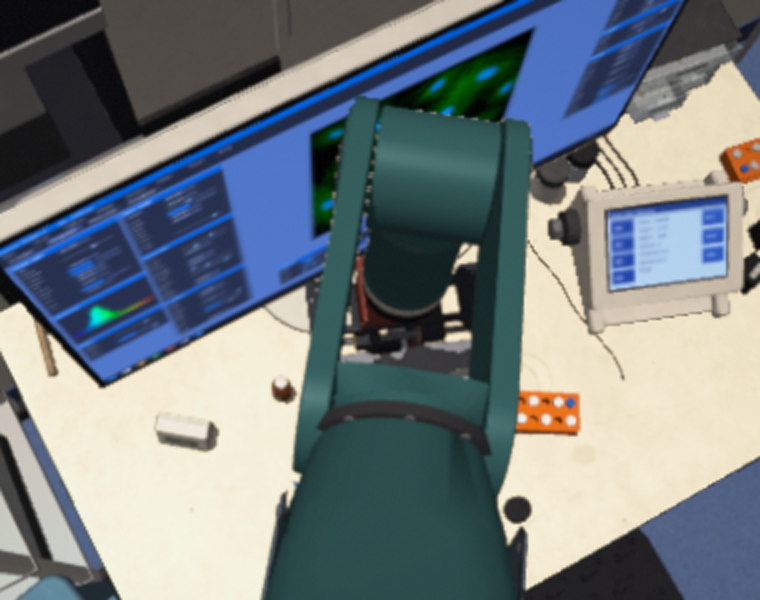

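View pics/s16.png

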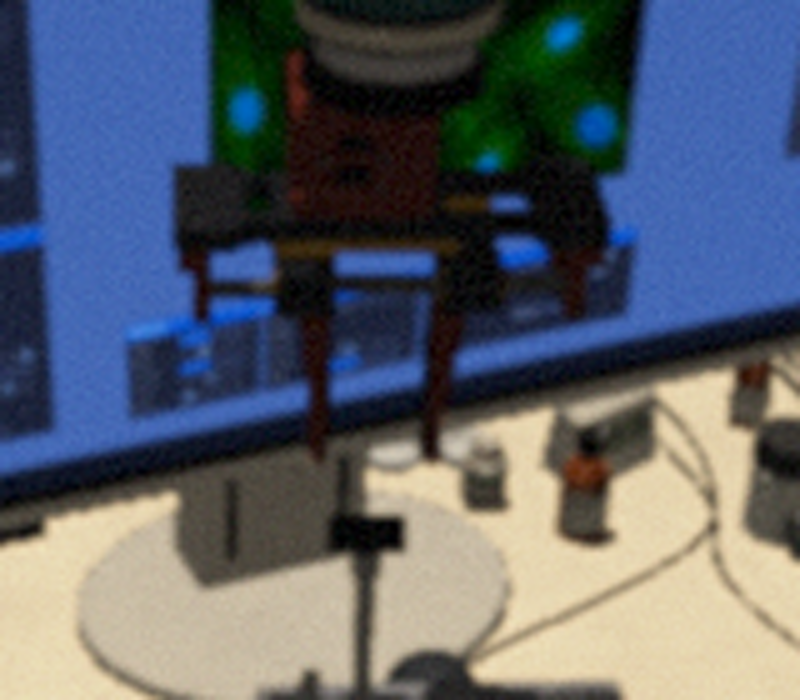

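Emit:
apply_moves(
  commands=[
    [[0.03,0.008,0],[0,0.002,0],1],
    [[0.048,0.008,0],[0,0.002,0],1],
    [[0.048,0.008,0],[0,0.002,0],1],
    [[0.048,0.008,0],[0,0.002,0],1],
    [[0.048,0.008,0],[0,0.002,0],1],
  ],
)

```text
time_s: 14.0
tool_pos: [606.3, -3.9, 213.4]
eef_rot: [0.997, 0.077, 0.001, -0.002]
wrist_force: [-0.3, 0.8, 0.1]
finger_gap: 85.2
```

Run:
```python
from h import *
plan((606.3,-4,148),YAW+np.pi/2); print(ut())
crop("side",(240,60,400,200),5,"pics/s17.png",[(606.3,-4,z) for z in (173,213)])
```

```text
t 14.0 tcp [606.3  -3.9 213.4] gap 85.2 F [-0.3  0.8  0.1] dist 65
shift [-0.0011, 0.0016, 0.3271] turn [-0.0005, -0.0004, 0.0003] q [-0.12  0.37  1.51  0.    1.26  1.29]
[ 44.7  -0.8 213.4]
```

View pics/s17.png

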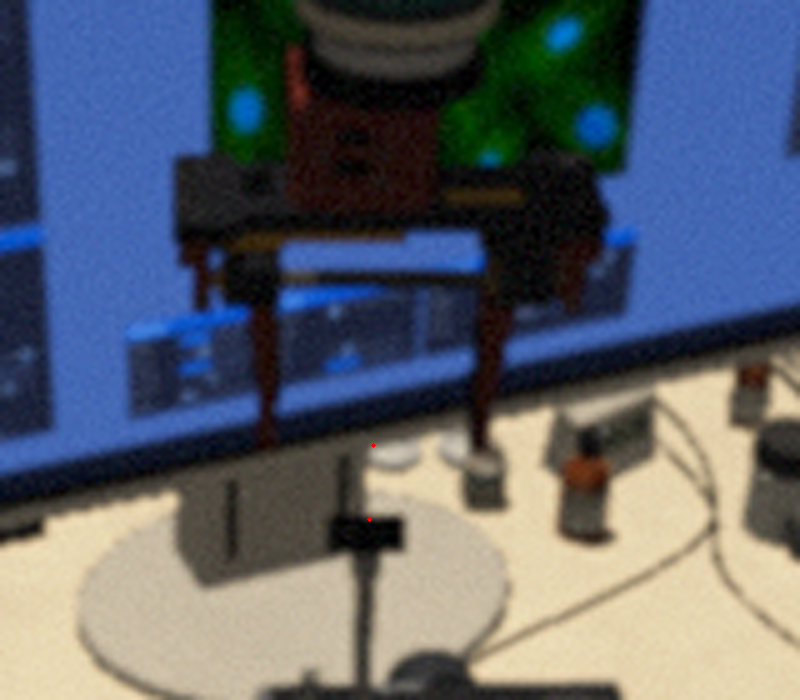

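Emit:
apply_moves(
  commands=[
    [[0,0,0.08],[0,0,0],1],
    [[0,0,0.18],[0,0,0],1],
    [[0,0,0.26],[0,0,0],1],
    [[0,0,0.32],[0,0,0],1],
    [[0,0,0.325],[0,0,0],1],
  ],
)

```text
time_s: 14.55
tool_pos: [605.3, -3.6, 146.9]
eef_rot: [0.997, 0.077, -0.0, -0.002]
wrist_force: [0.3, 1.0, -0.3]
finger_gap: 88.1
```

Run:
```python
from h import *
plan((606.3,-3.7,148),YAW+np.pi/2); print(ut())
crop("side",(240,80,400,220),5,"pics/s18.png",[(606.3,-4,z) for z in (148,163)])
```

```text
t 14.55 tcp [605.3  -3.6 146.9] gap 88.1 F [ 0.3  1.  -0.3] dist 2
shift [0.005, 0.0014, -0.0057] turn [-0.0006, 0.0001, 0.0003] q [-0.12  0.44  1.58  0.    1.12  1.29]
[ 43.7  -0.4 146.9]
```

View pics/s18.png

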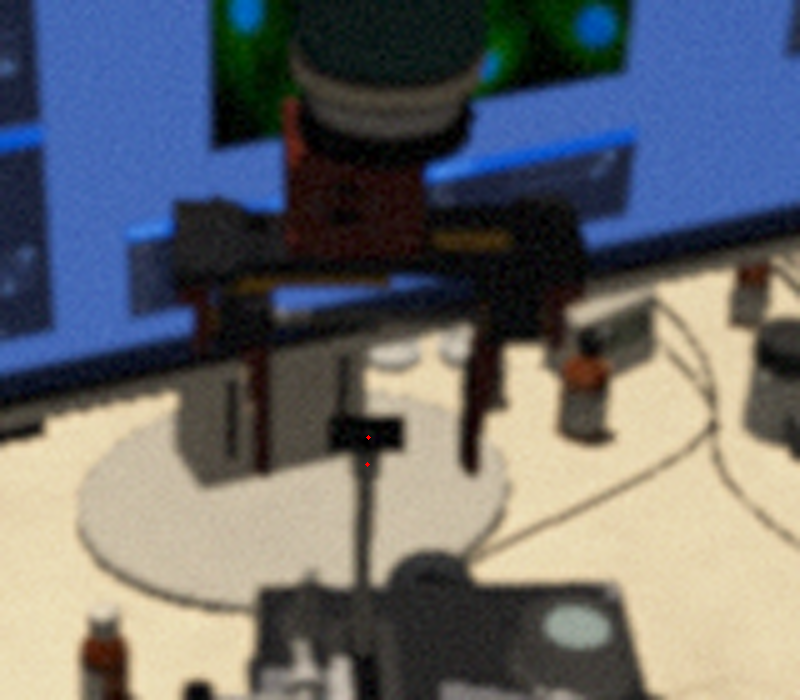

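Emit:
apply_moves(
  commands=[
    [[0.005,0,0],[0,0,0],-0.4],
    [[0.005,0,0],[0,0,0],-0.4],
    [[0.005,0,0],[0,0,0],-0.4],
    [[0.005,0,0],[0,0,0],-0.4],
    [[0.005,0,0],[0,0,0],-0.4],
  ],
  force=25,
)

```text
time_s: 15.1
tool_pos: [607.1, -3.5, 148.0]
eef_rot: [0.997, 0.077, 0.001, -0.002]
wrist_force: [0.6, 0.2, 1.0]
finger_gap: 51.5
```

Emit:
apply_moves(
  commands=[
    [[0,0,0],[0,0,0],-0.5],
    [[0,0,0],[0,0,0],-0.5],
    [[0,0,0],[0,0,0],-0.5],
    [[0,0,0],[0,0,0],-0.5],
  ],
)

```text
time_s: 15.5
tool_pos: [607.1, -3.4, 148.1]
eef_rot: [0.997, 0.077, 0.001, -0.002]
wrist_force: [-0.3, 0.7, 1.9]
finger_gap: 36.1
```

Run:
```python
from h import *
s=sense();print(s["wrist_force"],s["moment"],s["finger_gap"],ut())
t=s["tool_pos"]
b=np.array([150*np.sin(.3),0,20+150*np.cos(.3)])
for q in np.arange(0,.7,.05)[1:].tolist()+[.68]:
    d=np.array([150*np.sin(.3-q),0,20+150*np.cos(.3-q)])-b
    w=RZ@d; c=R.from_quat(s["eef_rot"]).inv().apply(w)/200
    print(round(q,2),c.round(3))
```

```text
[-0.34042195  0.65484314  1.90039781] [0.04558202 0.12169089 0.15564934] 36.13712955508128 [ 45.5  -0.4 148.1]
0.05 [-0.036 -0.    -0.01 ]
0.1 [-0.073 -0.    -0.019]
0.15 [-0.11  -0.    -0.025]
0.2 [-0.147 -0.    -0.03 ]
0.25 [-0.184 -0.    -0.033]
0.3 [-0.222 -0.001 -0.034]
0.35 [-0.259 -0.001 -0.033]
0.4 [-0.296 -0.001 -0.03 ]
0.45 [-0.334 -0.001 -0.026]
0.5 [-0.371 -0.001 -0.019]
0.55 [-0.407 -0.001 -0.011]
0.6 [-0.443 -0.001 -0.001]
0.65 [-0.479 -0.001  0.011]
0.68 [-0.5   -0.001  0.019]
```

Emit:
apply_moves(
  commands=[
    [[-0.036,0,-0.01],[0,0,0],-0.5],
    [[-0.073,0,-0.019],[0,0,0],-0.5],
    [[-0.11,0,-0.025],[0,0,0],-0.5],
    [[-0.147,0,-0.03],[0,0,0],-0.5],
    [[-0.184,0,-0.033],[0,0,0],-0.5],
  ],
  force=40,
)

```text
time_s: 16.0
tool_pos: [570.9, -9.3, 155.1]
eef_rot: [0.997, 0.077, 0.002, -0.002]
wrist_force: [5.3, 0.7, -4.0]
finger_gap: 35.5
```

Run:
```python
from h import *
s=sense();print(s["wrist_force"],s["moment"],s["finger_gap"],ut())
for q in np.arange(.25,.7,.05).tolist()+[.67,.69]:
    d=np.array([150*np.sin(.3-q)+.8,-.4,5+150*np.cos(.3-q)])-ut()
    print(round(q,2),(R.from_quat(s["eef_rot"]).inv().apply(RZ@d)/200).round(3))
crop("side",(240,80,400,220),5,"pics/s19.png")
```

```text
[ 5.30608402  0.68779126 -4.00382902] [ 0.12564564 -1.13537117  0.1317274 ] 35.52557733248174 [  8.8  -0.8 155.1]
0.25 [-0.003 -0.002  0.001]
0.3 [-0.04  -0.002  0.   ]
0.35 [-0.077 -0.002  0.001]
0.4 [-0.115 -0.002  0.004]
0.45 [-0.152 -0.002  0.008]
0.5 [-0.189 -0.002  0.015]
0.55 [-0.226 -0.002  0.023]
0.6 [-0.262 -0.002  0.033]
0.65 [-0.297 -0.002  0.045]
0.67 [-0.311 -0.002  0.05 ]
0.69 [-0.325 -0.002  0.056]
```

View pics/s19.png

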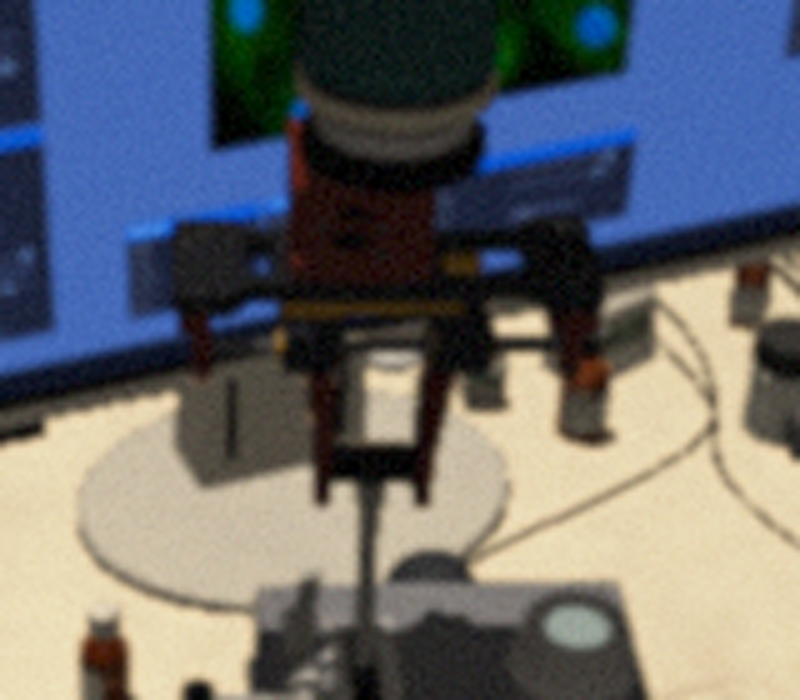

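Lever follows. Continue.

Emit:
apply_moves(
  commands=[
    [[-0.04,0,0.0],[0,0,0],-0.5],
    [[-0.077,0,0.001],[0,0,0],-0.5],
    [[-0.115,0,0.004],[0,0,0],-0.5],
    [[-0.152,0,0.008],[0,0,0],-0.5],
    [[-0.189,0,0.015],[0,0,0],-0.5],
  ],
)

```text
time_s: 16.55
tool_pos: [534.0, -15.3, 153.6]
eef_rot: [0.997, 0.077, 0.003, -0.001]
wrist_force: [5.7, 2.8, 3.4]
finger_gap: 35.3
```

Run:
```python
from h import *
s=sense();print(s["wrist_force"],s["moment"],s["finger_gap"],ut())
for q in np.arange(.5,.7,.05).tolist()+[.67,.69]:
    d=np.array([150*np.sin(.3-q)+.8,-.8,5+150*np.cos(.3-q)])-ut()
    print(round(q,2),(R.from_quat(s["eef_rot"]).inv().apply(RZ@d)/200).round(3))
```

```text
[5.68674527 2.80516095 3.39296133] [ 0.4466568  -1.14502471  0.08433673] 35.3392265045059 [-28.5  -1.1 153.6]
0.5 [-0.003 -0.001  0.008]
0.55 [-0.039 -0.002  0.016]
0.6 [-0.075 -0.002  0.026]
0.65 [-0.111 -0.002  0.038]
0.67 [-0.125 -0.002  0.043]
0.69 [-0.139 -0.002  0.048]
```

Emit:
apply_moves(
  commands=[
    [[-0.039,0,0.016],[0,0,0],-0.5],
    [[-0.075,0,0.026],[0,0,0],-0.5],
    [[-0.111,0,0.038],[0,0,0],-0.5],
    [[-0.132,0,0.045],[0,0,0],-0.5],
    [[-0.135,0,0.046],[0,0,0],-0.5],
  ],
)

```text
time_s: 17.05
tool_pos: [508.5, -19.4, 146.5]
eef_rot: [0.997, 0.076, 0.005, -0.001]
wrist_force: [1.6, 2.3, 12.7]
finger_gap: 35.2
```

Emit:
apply_moves(
  commands=[
    [[0,0,0],[0,0,0],-0.5],
    [[0,0,0],[0,0,0],-0.5],
    [[0,0,0],[0,0,0],-0.5],
    [[0,0,0],[0,0,0],-0.5],
    [[0,0,0],[0,0,0],-0.5],
  ],
)

```text
time_s: 17.55
tool_pos: [509.7, -19.2, 147.0]
eef_rot: [0.997, 0.076, 0.007, -0.001]
wrist_force: [7.3, 2.7, -4.1]
finger_gap: 35.8
```

Run:
```python
from h import *
s=sense();print(s["wrist_force"],s["moment"],s["finger_gap"],ut(),s["joint_velocities"].round(3))
u=ut(); print("q est",.3-np.arcsin((u[0]-.8)/150))
pts=[(150*np.sin(.3-q),0,20+150*np.cos(.3-q)) for q in (.6,.7)]
crop("side",(260,110,420,250),5,"pics/s20.png",U(pts))
crop("side",(220,130,430,300),3,"pics/s21.png")
crop("top",(200,130,430,300),3,"pics/t21.png")
```

```text
[ 7.26791953  2.72712756 -4.11016847] [ 0.44919666 -1.0884897   0.08231488] 35.784920569890794 [-53.2  -1.3 147. ] [-0.001 -0.    -0.    -0.001  0.    -0.   ]
q est 0.66826789343664
```

View pics/s20.png

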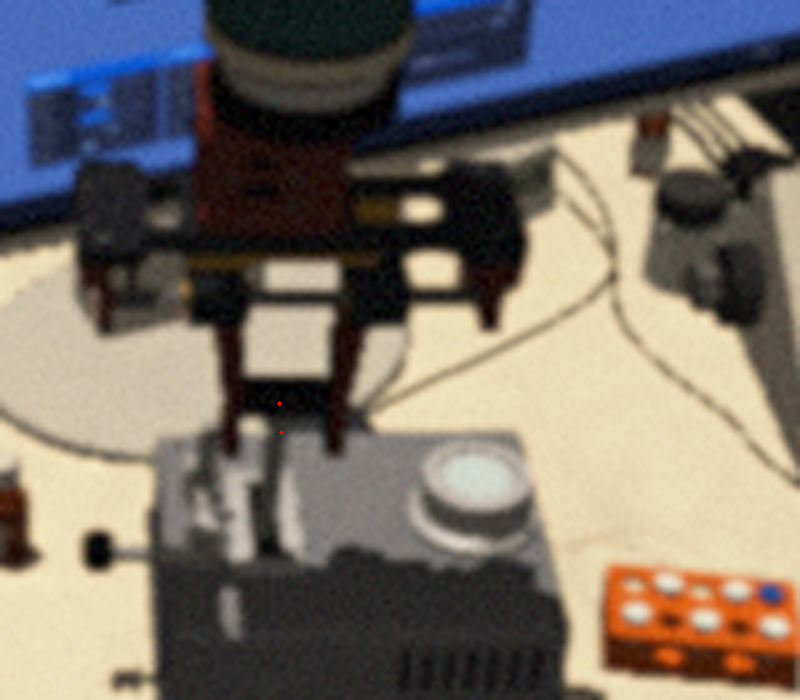

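View pics/s21.png

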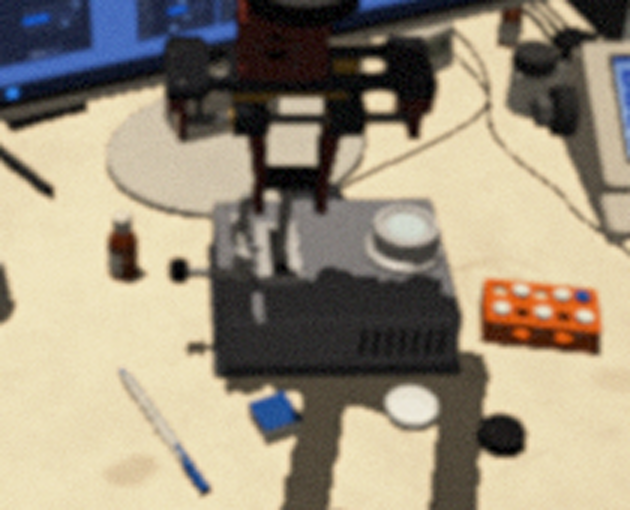

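View pics/t21.png

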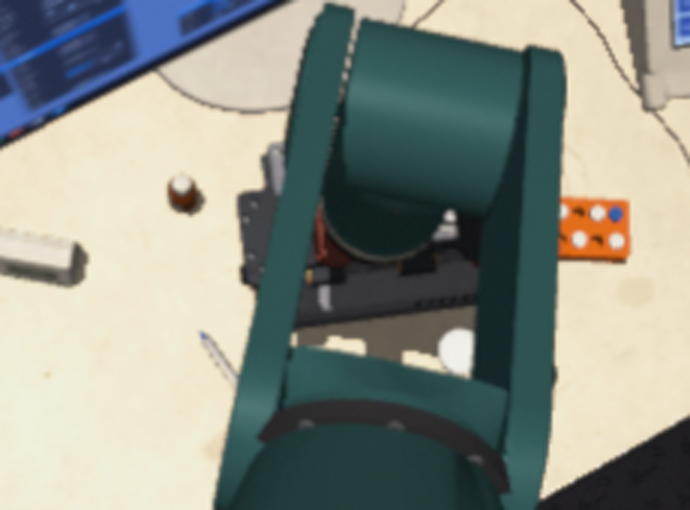

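```bash
python3 - <<'E'
from h import *
k=lambda p:((proj("side",p)[0]-[260,110]+.5)*5).round(1)
s=sense();t=s["tool_pos"];M=R.from_quat(s["eef_rot"])
for q in (.5,.55,.6,.65,.7): print(q,k(U((150*np.sin(.3-q),0,20+150*np.cos(.3-q)))[0]))
for z in (0,-15,-19): print("tcp",z,k(M.apply([0,0,z])+t))
for y in (-19,19): print(k(M.apply([-10,y,0])+t),k(M.apply([10,y,0])+t))
E
python3 - <<'E'
from h import *
crop("side",(295,165,345,215),12,"pics/s22.png")
E
```

```text
0.5 [277.6 375.8]
0.55 [278.6 388.9]
0.6 [279.5 402.7]
0.65 [280.4 417.1]
0.7 [281.2 432.1]
tcp 0 [282.3 444.8]
tcp -15 [284.  417.7]
tcp -19 [284.5 410.4]
[239.8 459.8] [237.3 430.7]
[328.1 459.2] [324.1 430.2]
```

View pics/s22.png

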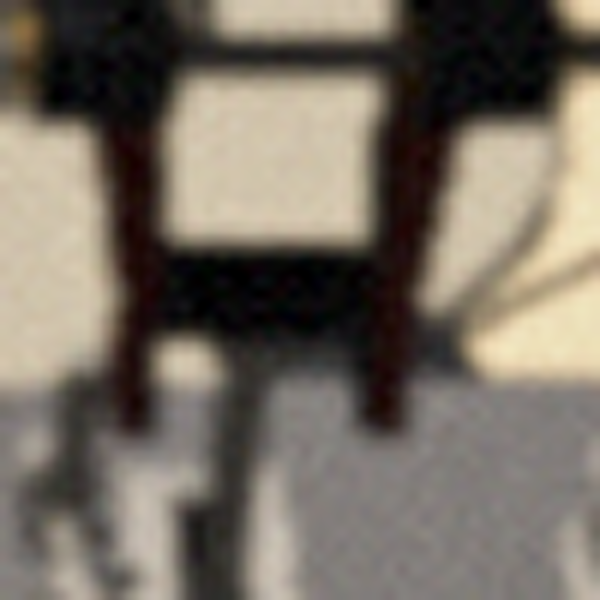

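Emit:
apply_moves(
  commands=[
    [[-0.015,0,0.006],[0,0,0],-0.5],
    [[-0.03,0,0.012],[0,0,0],-0.5],
    [[-0.045,0,0.018],[0,0,0],-0.5],
    [[-0.06,0,0.023],[0,0,0],-0.5],
    [[-0.06,0,0.023],[0,0,0],-0.5],
  ],
  force=60,
)

```text
time_s: 18.25
tool_pos: [499.7, -20.9, 143.4]
eef_rot: [0.997, 0.076, 0.009, -0.001]
wrist_force: [6.8, 4.5, -0.3]
finger_gap: 35.0
```

Run:
```python
from h import *
s=sense();print(s["wrist_force"],s["moment"],s["finger_gap"],ut(),s["joint_velocities"].round(3))
crop("side",(295,165,345,215),12,"pics/s23.png",U([(150*np.sin(.3-q),0,20+150*np.cos(.3-q)) for q in (.6,.7)]))
```

```text
[ 6.78484173  4.49283232 -0.31313152] [ 0.45941159 -1.33591015  0.3569261 ] 34.99804590266239 [-63.3  -1.5 143.4] [ 0.001  0.002 -0.007  0.001  0.005 -0.003]
```

View pics/s23.png

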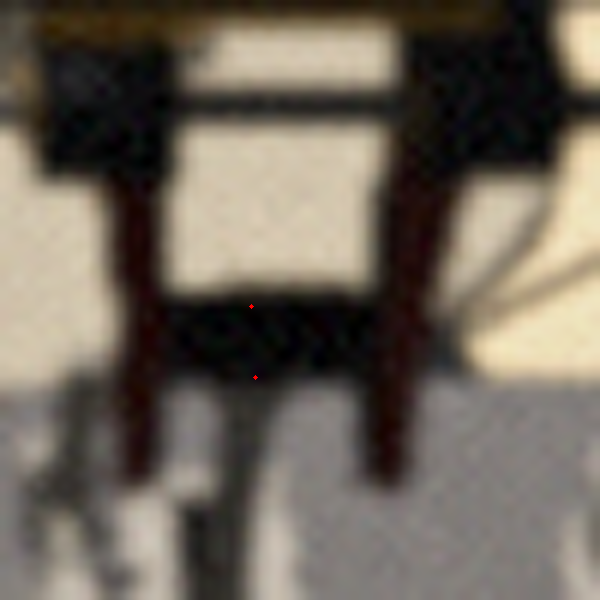

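Emit:
apply_moves(
  commands=[
    [[-0.015,0,0.006],[0,0,0],-0.5],
    [[-0.032,0,0.014],[0,0,0],-0.5],
    [[-0.032,0,0.014],[0,0,0],-0.5],
    [[-0.032,0,0.014],[0,0,0],-0.5],
    [[-0.032,0,0.014],[0,0,0],-0.5],
  ],
)

```text
time_s: 18.8
tool_pos: [495.5, -21.6, 141.6]
eef_rot: [0.997, 0.076, 0.011, -0.001]
wrist_force: [6.4, 4.5, -0.4]
finger_gap: 34.5
```

Emit:
apply_moves(
  commands=[
    [[0,0,0],[0,0,0],-0.5],
    [[0,0,0],[0,0,0],-0.5],
    [[0,0,0],[0,0,0],-0.5],
    [[0,0,0],[0,0,0],-0.5],
    [[0,0,0],[0,0,0],-0.5],
  ],
)

```text
time_s: 19.3
tool_pos: [497.3, -21.3, 142.4]
eef_rot: [0.997, 0.076, 0.013, -0.001]
wrist_force: [8.5, 4.3, -3.2]
finger_gap: 34.6
```

Run:
```python
from h import *
s=sense();print(s["wrist_force"],s["moment"],s["finger_gap"],ut(),s["joint_velocities"].round(3))
crop("side",(295,165,345,215),12,"pics/s24.png",U([(150*np.sin(.3-q),0,20+150*np.cos(.3-q)) for q in (.6,.7)]))
crop("side",(220,130,430,300),3,"pics/s25.png")
```

```text
[ 8.45229052  4.31953143 -3.20230614] [ 0.54798395 -1.29078884  0.42629182] 34.6382600343412 [-65.7  -1.5 142.4] [0.    0.    0.002 0.    0.001 0.001]
```

View pics/s24.png

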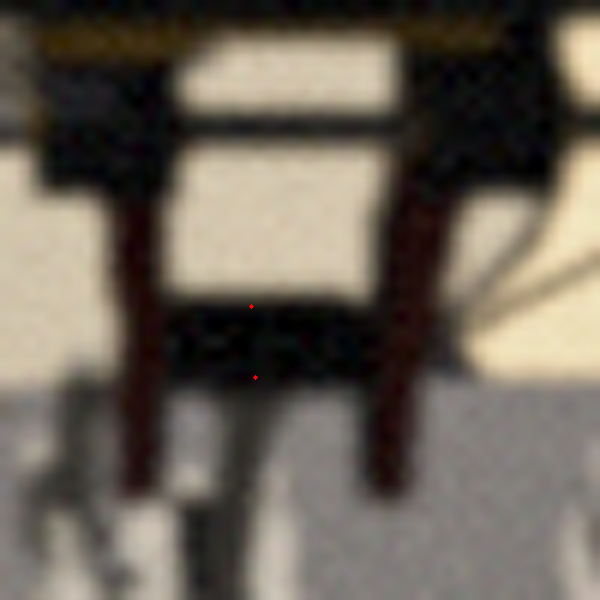

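View pics/s25.png

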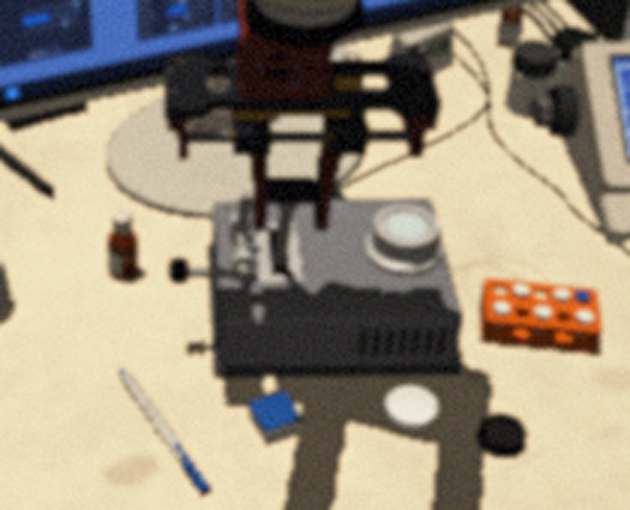

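Emit:
apply_moves(
  commands=[
    [[-0.02,0,0.008],[0,0,0],-0.5],
    [[-0.035,0,0.014],[0,0,0],-0.5],
    [[-0.035,0,0.014],[0,0,0],-0.5],
    [[-0.035,0,0.014],[0,0,0],-0.5],
    [[-0.035,0,0.014],[0,0,0],-0.5],
  ],
)

```text
time_s: 19.9
tool_pos: [492.7, -22.0, 140.3]
eef_rot: [0.997, 0.075, 0.016, -0.002]
wrist_force: [8.6, 3.4, -3.7]
finger_gap: 34.6
```

Run:
```python
from h import *
s=sense();print(s["wrist_force"],s["finger_gap"],ut(),s["joint_velocities"].round(3))
crop("side",(295,165,345,215),12,"pics/s26.png",U([(150*np.sin(.3-q),0,20+150*np.cos(.3-q)) for q in (.6,.7)]))
print(sense()["tool_pos"])
```

```text
[ 8.56839245  3.35152689 -3.72265171] 34.559748288585524 [-70.4  -1.5 140.3] [-0.001 -0.001 -0.001  0.    -0.001 -0.001]
[492.66397548 -21.99980047 140.34548693]
```

View pics/s26.png

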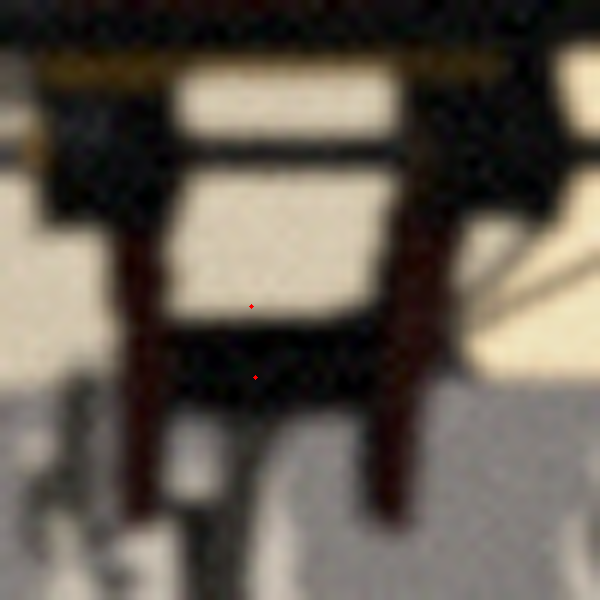

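Run:
```python
from station import *
print(hand_in())
s=sense();print(s["time_s"],s["tool_pos"],s["wrist_force"],s["finger_gap"])
```

```text
the job is handed in; nothing more can be done
None
the job is handed in; nothing more can be done
```

The shutter is open and the job is handed in at about 20 s of robot time. The hand-in gave no verdict, so the outcome below rests on my own last checks.

- **Cap:** it was lifted off the port and lowered until the wrist felt about 17 N of contact. It was then let go and lies flat at about (440, -189) mm, right of the dish.
- **Catch:** it was pushed over and pressed down. In the picture the thumb piece sits on the 1.5 rad mark, so it is well past 1.1.
- **Lever:** it was gripped by the flat ends of the handle at 60 N and pulled to the front. The handle slipped about 6 mm in the fingers at 40 N. A last check put the lever at only about 0.60 rad where the tool position implied 0.67. I raised the grip, pulled further and looked again.
- **Final state:** the last picture puts the lever at about 0.69 rad, or 0.68 without my pixel correction. The arm is still, with a wrist force of about 10 N and a finger gap of 34.6 mm.
- **Bystanders:** none looked moved in the last pictures, but I did not measure them again. The timer was only partly in view.

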